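Reload the dish tray and clamp it on the shaker

ROBOT

A 6-joint arm with a two-finger parallel gripper is mounted at the origin on the work surface. World frame = base frame: x ahead of the robot, y to its left, z up, the work surface at z = 0. Lengths are in mm, angles in degrees, forces in N, time in s.
With the tool pointing down it reaches from about 300 to 850 mm from the base axis. Payload 4.2 kg.
Tool frame: the origin (TCP) lies at the very end of the fingers, on their centre line; the grasp point (between the pads) lies 19 mm behind it; z points along the fingers, y is the direction in which the jaws open and shut (so a half turn about z gives the same grasp; the last joint's range is limited). The gripper opens to 91 mm and grips with 3 to 60 N. Pads are 32 mm wide; open, the fingers measure 118 mm over their backs; the gripper's body (76 mm by 178 mm) begins 60 mm behind the grasp point.
Start: joints at [71.391, 18.312, 89.639, -0, 72.044, -1.146], TCP at [172.561, 548.512, 213.976] pointing down, gripper open.
Joint ranges: [-177.97, 177.97], [-48.28, 115.42], [12.27, 149.76], [-77.06, 257.06], [2.81, 150.46], [-146.56, 146.56]. Speed limits (degrees/s): [147.25, 147.25, 180, 180, 180, 180].

INTERFACE

Orientations are given as [roll, pitch, yaw] about the fixed x, y, z axes, in that order (R = Rz(yaw) Ry(pitch) Rx(roll)).
In Python, from workcell import telemetry, grab_frame, job gives the robot as it stands.
- The arm moves only by the tool drive_tool, never from a script. Its argument "moves" is a list of rows, each an object of numbers: "claw": the closure, from -1 (fully open) to 1 (shut); "dx", "dy", "dz": the shift along the tool's x, y, z in units of 20 mm (1.0 is 20 mm); "yaw": the turn about the tool's z in units of 0.15 rad (1.0 is 0.15 rad). In form: [{"claw": .., "dx": .., "dy": .., "dz": .., "yaw": ..}, ...]. A call has 1 to 5 rows; each row shifts and turns the pose as measured when the row begins, along the tool's axes as they then stand; what a row does not reach is not made up. A row lasts 1/8 s, in which the tool goes at most 62.5 mm and 10.7 degrees, less where a joint would pass 70% of its speed; a pose out of reach is approached as far as the arm can. A call with a number of a shift or a turn outside -1 to 1 is refused whole. A call with a gripper value outside its range is refused whole. The fingers move at their own pace and stop on an object; "grip_force" is the grip in N (left out, the last holds). Time passes only in rows, so rows that do not move let the fingers close. It gives the time, the measured TCP pose, the force and the opening at its end, in the units of the state.
- telemetry.state(): the state, without advancing time (a new reading comes with each control period).
- grab_frame(name): name is "scene" or "top"; returns a dict with "color" (384x512x3 uint8, blue, green, red), "vertical_fov" (degrees; the focal length in pixels is half the picture's height over the tangent of half this angle, whatever the lens; pixels are square), "cx", "cy" (the principal point, pixels), "pose" (4x4, takes a point from camera to world coordinates). Camera axes: x right, y down, z forward; pixel columns grow to the right and rows downward; lengths in mm; the calibration is good to about 2 mm. A picture is of the moment at which its call begins. There is no depth.
- job.job_done(): hands the job in, once; it reports no verdict.
The state is a dict: "time_s": time; "qpos": joint angles; "qvel": joint speeds; "effort": joint torques, N m; "ee_pos": TCP position; "ee_rot": TCP orientation; "force": force on the tool from outside, world axes, zero at the start; "torque": the same for the moment, N m; "gripper_width": finger opening in mm.
Only numpy, scipy, OpenCV 4.12 (cv2) and the standard library are available. Lean on these libraries where they do the work, as an engineer would, in place of code of your own. Each camera call takes 0.05 s, during which the arm holds its last target.

TASK

Lift the finished red-lidded dish out of the shaker's drawn-out tray and lay it flat in the grey discard tray, then set every teal-lidded round dish from the table flat in its own round recess of the shaker's tray. Back the red T-handle screw off far enough for the tray's boss to pass, slide the tray along its guides under the clamp bridge fully home against the stop, and then turn the T-handle clockwise until rising resistance shows that the tray is firmly clamped. Leave it so, with all the dishes still in place lid up, and leave the other things on the bench where they are.

Things in the scene. Friction and masses are not known exactly. Their poses are not given: they have to be found in the camera images.
- shaker: white laboratory shaker, fixed, 134 mm wide (its x) and 420 mm long (its y), its flat deck 45 mm above the table; origin at the centre of its underside. The tray slides on the deck along the shaker's y between two dark guide rails (inner faces 46 mm either side of the centre line, tops 55 mm above the table); home is towards its -y. Its position and yaw vary
- stop (a point): middle of the face of the stop bar at the -y end of the deck, at deck height; axes as the shaker. When home, the tray's -y end face touches it and the tray's origin is 163.5 mm from it
- tray: aluminium tray, loose, 88 mm wide (its x), 327 mm long (its y), plate 14 mm thick, 0.6 kg; origin at the centre of its underside; it lies between the rails with 2 mm to spare each side, drawn out 55 to 70 mm from home, its axes along the shaker's. Three round recesses, 64 mm across and 7 mm deep, stand in a row along it; a dark square boss (40 x 40 mm, top 26 mm above the tray's underside) is at its -y end and goes under the clamp bridge; a black pull handle is at its +y end
- boss (a point): centre of the top of the boss on the tray
- pull (a point): centre of the top of the tray's black pull handle: an upright plate 12 mm thick (tray x), 30 mm long (tray y), rising 38 mm above the tray's top face
- t_handle (a joint): angle of the T-handle, rad, 0 (fully backed off) to 7.5; it grows, and the pad goes down 2.5 mm per rad, as the handle turns clockwise seen from above. It turns freely at about 0.05 N m and stays where it is left; once the pad bears on the boss the resistance climbs by roughly 0.1 N m per tenth of a radian, and about 0.3 N m means firmly clamped; it then holds when let go. It starts run down so far that the boss cannot pass under the pad
- t_bar (a point): centre of the red T-bar on top of the vertical clamp screw: 90 mm long (this point's x), 13 mm wide (y), 16 mm high; turns and rises with the screw. The shaft below it is 11 mm thick, the beam's top 35 mm or more below this point's height
- pad (a point): on a fixed clamp bridge (two steel posts, outer faces 136 mm apart across the track, and a blue beam 30 mm wide, 18 mm thick, its top about 112 mm above the table) that spans the track over the place of the boss of a home tray, 22 mm from the stop; bridges are set up to 2 mm higher or lower, so the angle at which the clamp bites varies. The point is the centre of the underside of the round steel pad (26 mm across) at the foot of the screw, same axis as the T-bar
- old_dish: round closed dish, white with a red lid, same size as the others (60 mm across, 22 mm high, 60 g), starting in recess 2 of the tray; origin at the centre of its underside
- discard_in (a point): centre of the inner floor (4 mm above the table) of the grey discard tray, a fixed shallow tray 120 x 120 mm with 4 mm walls, rim 12 mm above the table
- recess1 (a point): centre of the floor of round recess 1 of the tray (1 next to the boss, 70 mm apart), 7 mm below the tray's top face
- recess2 (a point): centre of the floor of round recess 2 of the tray (1 next to the boss, 70 mm apart), 7 mm below the tray's top face
- recess3 (a point): centre of the floor of round recess 3 of the tray (1 next to the boss, 70 mm apart), 7 mm below the tray's top face
- dish1: round closed dish, white with a teal lid, 60 mm across, 22 mm high, 60 g, lid up; origin at the centre of its underside. Two or three of the four dishes are present, standing on the table between robot and shaker
- dish2: round closed dish, white with a teal lid, 60 mm across, 22 mm high, 60 g, lid up; origin at the centre of its underside. Two or three of the four dishes are present, standing on the table between robot and shaker
- dish3: round closed dish, white with a teal lid, 60 mm across, 22 mm high, 60 g, lid up; origin at the centre of its underside. Two or three of the four dishes are present, standing on the table between robot and shaker
- dish4: round closed dish, white with a teal lid, 60 mm across, 22 mm high, 60 g, lid up; origin at the centre of its underside. Two or three of the four dishes are present, standing on the table between robot and shaker
- square_dish: closed square dish with an orange lid, 84 x 84 x 25 mm; not part of the job; origin at the centre of its underside
- medium_bottle: amber bottle, 68 mm across, 150 mm tall; bystander; origin at the centre of its underside
- beaker: white beaker, 76 mm across, 90 mm tall; bystander; origin at the centre of its underside
- tip_box: white box with a yellow lid, 85 x 120 x 65 mm; bystander; origin at the centre of its underside
- tube_rack: green rack with white tubes, 60 x 170 x 62 mm; bystander; origin at the centre of its underside
- timer: small white timer, 60 x 80 x 30 mm; bystander; origin at the centre of its underside
- pipette: white pipette lying along its x axis, about 210 mm long, 28 mm wide, 26 mm high; bystander; origin at the centre of its underside
Mind the look-alikes: they are no part of the job. Leave any purple look-alike of the dish2 alone.

How it is judged (in metres and radians):
On the way, in this order (a step that is already met when the one before it is completed fails the run):
1. the red-lidded dish is in the discard tray and every teal-lidded dish present is seated in a recess while the tray is still drawn out ((horizontal distance between dish1 and recess1 below 0.004 m or horizontal distance between dish1 and recess2 below 0.004 m or horizontal distance between dish1 and recess3 below 0.004 m) and z of dish1 in the frame of tray between 0.004 and 0.01 m and angle between each of dish1, dish2, dish3, dish4, old_dish's own z axis and vertical below 0.08 rad and (horizontal distance between dish2 and recess1 below 0.004 m or horizontal distance between dish2 and recess2 below 0.004 m or horizontal distance between dish2 and recess3 below 0.004 m) and z of dish2 in the frame of tray between 0.004 and 0.01 m and (horizontal distance between dish3 and recess1 below 0.004 m or horizontal distance between dish3 and recess2 below 0.004 m or horizontal distance between dish3 and recess3 below 0.004 m) and z of dish3 in the frame of tray between 0.004 and 0.01 m and (horizontal distance between dish4 and recess1 below 0.004 m or horizontal distance between dish4 and recess2 below 0.004 m or horizontal distance between dish4 and recess3 below 0.004 m) and z of dish4 in the frame of tray between 0.004 and 0.01 m and horizontal distance between old_dish and discard_in below 0.04 m and z of old_dish in the frame of discard_in below 0.005 m and y of tray in the frame of stop above 0.1985 m), for 0.2 s.
2. the tray is fully home against the stop, not yet clamped (y of tray in the frame of stop below 0.1685 m and contact force between t_handle and tray below 1 N), for 0.2 s.
3. the clamp pad bears firmly on the tray, which is home (y of tray in the frame of stop below 0.1685 m and contact force between t_handle and tray above 8 N), for 0.2 s.
At the end, for the whole second after the job is handed in: red-lidded dish flat in the discard tray (centre within 40 mm); each teal-lidded dish flat, lid up, on the floor of a recess (within 4 mm of its centre); all at rest; tray within 5 mm of the stop; clamp pad presses on it with over 8 N, handle released (all of step 3 and (horizontal distance between dish1 and recess1 below 0.004 m or horizontal distance between dish1 and recess2 below 0.004 m or horizontal distance between dish1 and recess3 below 0.004 m) and z of dish1 in the frame of tray between 0.004 and 0.01 m and angle between each of dish1, dish2, dish3, dish4, old_dish's own z axis and vertical below 0.08 rad and (horizontal distance between dish2 and recess1 below 0.004 m or horizontal distance between dish2 and recess2 below 0.004 m or horizontal distance between dish2 and recess3 below 0.004 m) and z of dish2 in the frame of tray between 0.004 and 0.01 m and (horizontal distance between dish3 and recess1 below 0.004 m or horizontal distance between dish3 and recess2 below 0.004 m or horizontal distance between dish3 and recess3 below 0.004 m) and z of dish3 in the frame of tray between 0.004 and 0.01 m and (horizontal distance between dish4 and recess1 below 0.004 m or horizontal distance between dish4 and recess2 below 0.004 m or horizontal distance between dish4 and recess3 below 0.004 m) and z of dish4 in the frame of tray between 0.004 and 0.01 m and horizontal distance between old_dish and discard_in below 0.04 m and z of old_dish in the frame of discard_in below 0.005 m and linear speed of each of dish1, dish2, dish3, dish4, old_dish below 0.02 m/s); the robot touches nothing.
It fails at once if one of the bystanders is moved by more than 50 mm or tipped over (distance of any of square_dish, medium_bottle, beaker, tip_box, tube_rack, timer, pipette from where it was at the start of the episode above 0.05 m or angle between any of square_dish, medium_bottle, beaker, tip_box, tube_rack, timer, pipette's own z axis and vertical above 0.6 rad).
Of dish1, dish2, dish3, dish4 only 2 to 3 are there at a start; the rules pass over those that are not, and their reading is None.
At some moment in a run one of dish1, dish2, dish3, dish4, old_dish may be knocked a few centimetres aside while the robot is not near it.
Once in a run the grip may slacken for a moment while it holds something.
It also fails if it takes over 210 s, if anything falls off the work surface, if the arm or the gripper's body presses on something with over 40 N, if the wrist force passes 120 N, or if a joint passes its speed limit or range.

## Working session

There is one attempt and no reset: what is moved stays moved. The work goes in short steps, Python scripts to look and compute and a tool call to move; the robot and the scene stay as the last step left them, time stands still between calls to the robot, and variables do not carry over. Pictures are saved under pics/ and viewed, and the job is handed in when it is done.

Besides the shell and the picture viewer there is one more tool, called after "Call:" in YAML: its name, and indented under it one key for each argument. drive_tool: Moves the arm, as the interface text tells. Its arguments: {"type":"object","properties":{"moves":{"type":"array"},"grip_force":{"type":"number"}},"required":["moves"]}

```bash
mkdir -p pics; ls; python3 - <<'E'
from workcell import telemetry, grab_frame
import cv2
s=telemetry.state();print(s)
for n in ("scene","top"):
    f=grab_frame(n);cv2.imwrite(f"pics/{n}0.png",f["color"]);print(n,f["vertical_fov"],f["cx"],f["cy"],f["pose"])
E
```

```text
pics
{'time_s': 0.0, 'qpos': array([ 7.13912833e+01,  1.83502548e+01,  8.97065644e+01, -2.16674661e-03,
        7.20443722e+01, -1.14556146e+00]), 'qvel': array([-0.03936855, -0.02117365, -0.11548113,  0.03312667, -0.06893717,
       -0.07456954]), 'effort': array([ 1.54043883e-03, -4.12476075e+01, -2.31976193e+01,  7.29674287e-02,
        4.58948000e-02, -1.24849171e-04]), 'ee_pos': array([172.39686019, 548.00984173, 213.13311431]), 'ee_rot': array([-1.79898788e+02,  3.65537819e-05,  1.62537515e+02]), 'force': array([-0.59370388, -0.0674523 ,  0.13371506]), 'torque': array([0.01795886, 0.02797347, 0.00506488]), 'gripper_width': 91.14268702111247}
scene 51.89996557341208 257.7460064917637 199.21537595063933 [[ 5.26903755e-01  4.52758779e-01 -7.19292653e-01  1.60936954e+03]
 [ 8.49686627e-01 -3.00645770e-01  4.33179821e-01 -6.74851294e+02]
 [-2.01263269e-02 -8.39417422e-01 -5.43114465e-01  9.02830768e+02]
 [ 0.00000000e+00  0.00000000e+00  0.00000000e+00  1.00000000e+00]]
top 44.27930527101403 268.42524262242324 192.18233579187705 [[-2.40086714e-03 -9.97310186e-01  7.32572826e-02  4.71077458e+02]
 [-9.99941133e-01  1.61911428e-03 -1.07288534e-02 -4.92587573e+01]
 [ 1.05813829e-02 -7.32787288e-02 -9.97255365e-01  1.44007110e+03]
 [ 0.00000000e+00  0.00000000e+00  0.00000000e+00  1.00000000e+00]]
```

View pics/scene0.png

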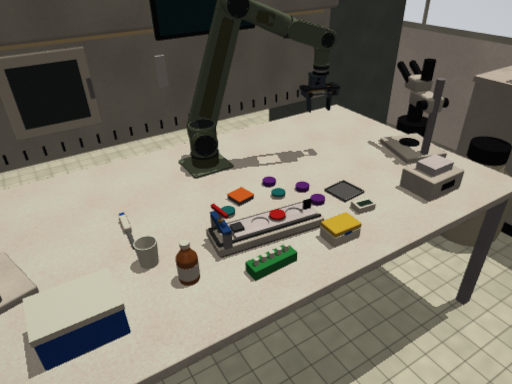

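View pics/top0.png

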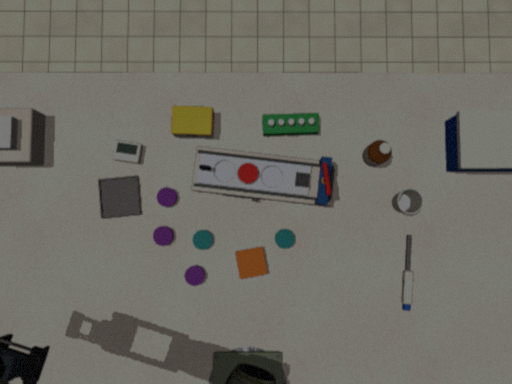

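The top view shows teal lids at (203,239) and (285,238). Purple look-alikes are at (167,197), (163,236) and (195,275). The red lid is at (248,173), with the red T-bar near (326,180), the orange square dish at (252,263) and the discard tray at (120,196). Next I'll take close crops and measure.

```bash
cat > h.py <<'E'
import numpy as np, cv2
from workcell import telemetry, grab_frame
def ray(f,u,v):
    H=f["color"].shape[0]; fl=H/2/np.tan(np.radians(f["vertical_fov"])/2)
    d=np.array([(u-f["cx"])/fl,(v-f["cy"])/fl,1]); P=np.array(f["pose"]); return P[:3,3],P[:3,:3]@d
def plane(f,u,v,z):
    o,d=ray(f,u,v); return (o+d*(z-o[2])/d[2])
def proj(f,p):
    H=f["color"].shape[0]; fl=H/2/np.tan(np.radians(f["vertical_fov"])/2); P=np.array(f["pose"])
    c=P[:3,:3].T@(np.array(p)-P[:3,3]); return c[0]/c[2]*fl+f["cx"],c[1]/c[2]*fl+f["cy"]
def tri(fa,a,fb,b):
    o1,d1=ray(fa,*a);o2,d2=ray(fb,*b)
    A=np.stack([d1,-d2],1);t=np.linalg.lstsq(A,o2-o1,rcond=None)[0]
    p,q=o1+d1*t[0],o2+d2*t[1];return (p+q)/2,np.linalg.norm(p-q)
R={'teal':((80,80,40),(100,255,255)),'red':((174,120,60),(180,255,255)),'red0':((0,150,60),(4,255,255)),'purple':((125,80,30),(150,255,255)),'orange':((5,150,60),(14,255,255)),'blue':((105,120,30),(124,255,255))}
def blobs(f,c,amin=15):
    h=cv2.cvtColor(f["color"],cv2.COLOR_BGR2HSV)
    m=cv2.inRange(h,*map(np.array,R[c]))
    if c=='red': m|=cv2.inRange(h,*map(np.array,R['red0']))
    n,l,s,ce=cv2.connectedComponentsWithStats(m)
    return [(ce[i].round(1).tolist(),s[i].tolist()) for i in range(1,n) if s[i,4]>=amin]
def crop(f,name,x0,y0,x1,y1,k):
    cv2.imwrite(name,cv2.convertScaleAbs(cv2.resize(f["color"][y0:y1,x0:x1],None,fx=k,fy=k,interpolation=cv2.INTER_CUBIC),alpha=1.4))
E
python3 - <<'E'
from h import *
t=grab_frame("top");s=grab_frame("scene")
crop(t,"pics/tc.png",180,135,345,290,4)
crop(s,"pics/sc.png",190,165,390,275,4)
for c in('teal','red','purple','orange','blue'):
    for n,f in(('t',t),('s',s)):print(c,n,blobs(f,c))
for b in blobs(t,'teal')+blobs(t,'red'):
    print(b[0],plane(t,*b[0],22).round(1),plane(t,*b[0],45+7+22).round(1))
E
```

```text
teal t [([284.4, 238.4], [275, 229, 20, 19, 284]), ([202.3, 239.3], [193, 230, 19, 19, 289])]
teal s [([278.2, 191.8], [272, 188, 13, 9, 90]), ([228.8, 209.5], [221, 206, 14, 9, 81])]
red t [([326.4, 179.0], [322, 163, 9, 32, 146]), ([247.7, 172.8], [238, 164, 20, 19, 297])]
red s [([219.4, 210.7], [211, 204, 17, 14, 85]), ([276.9, 214.2], [270, 209, 15, 11, 133])]
purple t [([166.6, 196.7], [157, 188, 20, 19, 289]), ([162.9, 235.5], [154, 227, 19, 19, 293]), ([194.5, 275.1], [185, 266, 20, 19, 301])]
purple s [([268.7, 181.1], [263, 177, 13, 10, 100]), ([302.0, 186.4], [296, 182, 13, 10, 111]), ([317.2, 199.0], [311, 194, 14, 11, 130])]
orange t [([373.9, 152.5], [370, 146, 9, 15, 48]), ([251.1, 262.4], [236, 247, 31, 31, 730])]
orange s [([240.2, 194.5], [228, 188, 26, 15, 220]), ([186.2, 256.4], [177, 249, 20, 15, 245])]
blue t [([451.9, 145.6], [446, 117, 33, 54, 549]), ([327.4, 163.0], [321, 157, 11, 19, 73]), ([321.0, 172.9], [320, 165, 3, 15, 25]), ([321.7, 195.0], [316, 182, 13, 23, 169]), ([406.1, 306.9], [403, 305, 7, 5, 34])]
blue s [([220.7, 224.1], [211, 211, 20, 24, 185]), ([82.5, 339.8], [35, 310, 95, 60, 2323])]
[284.4, 238.4] [ 436.5 -112.    22. ] [ 437.7 -109.7   74. ]
[202.3, 239.3] [434.5 133.3  22. ] [435.8 126.7  74. ]
[326.4, 179.0] [ 614.9 -239.9   22. ] [ 609.7 -232.9   74. ]
[247.7, 172.8] [634.1  -2.   22. ] [628.1  -3.8  74. ]
```

View pics/tc.png

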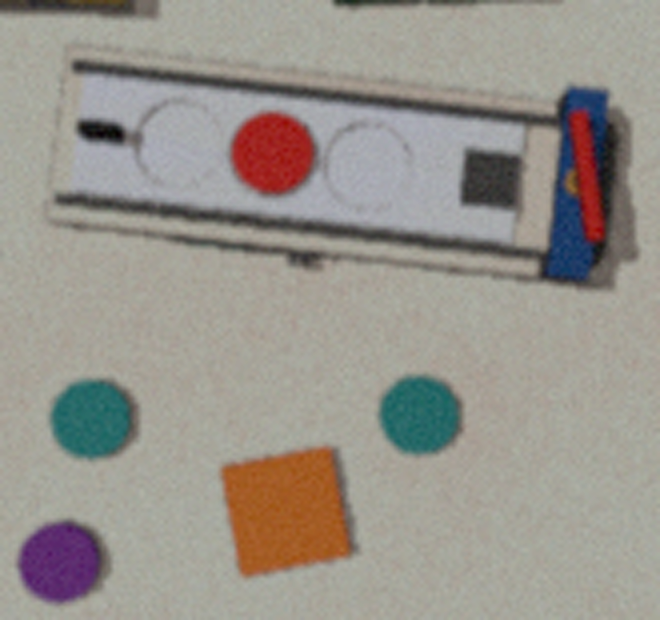

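View pics/sc.png

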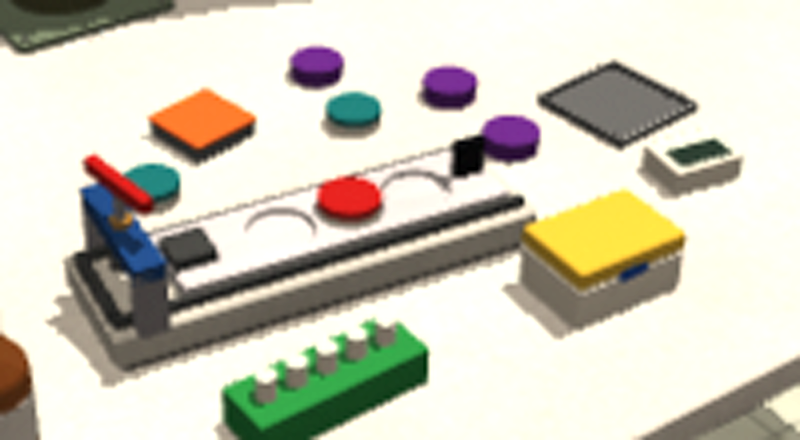

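Both crops confirm the choice: two teal dishes, with the red-lidded one in the middle recess. The purple and orange items stay where they are. Next I'll measure the geometry with both cameras.

```bash
python3 - <<'E'
from h import *
t=grab_frame("top");s=grab_frame("scene")
T={n:[b[0] for b in blobs(t,n)] for n in('teal','red','purple','orange')}
S={n:[b[0] for b in blobs(s,n)] for n in('teal','red','purple','orange')}
def show(n,a,b):
    p,r=tri(t,a,s,b);print(n,p.round(1),'res',round(r,1))
show('tealR',T['teal'][0],S['teal'][1]);show('tealL',T['teal'][1],S['teal'][0])
show('red',T['red'][1],S['red'][1]);show('bar',T['red'][0],S['red'][0])
show('sq',T['orange'][1],S['orange'][0])
show('p',T['purple'][2],S['purple'][0]);show('p',T['purple'][1],S['purple'][1]);show('p',T['purple'][0],S['purple'][2])
# red bar axis at top
h=cv2.cvtColor(t["color"],cv2.COLOR_BGR2HSV)
m=cv2.inRange(h,(174,120,60),(180,255,255))|cv2.inRange(h,(0,150,60),(4,255,255))
m[:, :310]=0
ys,xs=np.nonzero(m)
P=np.array([plane(t,x,y,160)[:2] for x,y in zip(xs,ys)])
c=P.mean(0);w,v=np.linalg.eigh(np.cov(P.T));print('bar z160',c,np.degrees(np.arctan2(v[1,1],v[0,1])),2*np.sqrt(3*w))
# pixel to world on tray-top plane 59: recess circle centres & rails from crop (crop/4+offset)
for n,(u,v),z in [('rec3',(181,143),59),('rec1',(369,167),59),('boss',(491,179),71),('pull',(97,129),97),('bossL',(462,179),71),('bossR',(520,180),71),('trayR',(520,185),59),('railTL',(75,67),55),('railTR',(560,120),55),('railBL',(58,200),55),('railBR',(545,253),55)]:
    print(n,plane(t,180+u/4-.4,135+v/4-.4,z).round(1))
g=cv2.cvtColor(t["color"],cv2.COLOR_BGR2GRAY)
m=((g>50)&(g<75)).astype('uint8')
n,l,st,ce=cv2.connectedComponentsWithStats(m[180:215,95:145]);print(st,ce)
print('discard',plane(t,120,196.5,8))
crop(t,"pics/disc.png",85,165,160,230,8)
E
```

```text
tealR [ 438.2 -108.8   19.6] res 7.5
tealL [434.6 134.4  16.8] res 1.0
red [ 659.9 -143.6  148.6] res 196.1
bar [ 584.9 -100.3  117.6] res 204.4
sq [365.5 -12.1  18.2] res 1.1
p [327.4 157.3  10. ] res 0.1
p [445.8 253.2   9.6] res 0.1
p [562.7 243.5  10.5] res 0.7
bar z160 [ 601.31730113 -221.49261546] -172.3498057664821 [12.6292488  85.62360987]
rec3 [637.1  63.9  59. ]
rec1 [619.2 -74.3  59. ]
boss [ 609. -163.   71.]
pull [642.7 120.9  97. ]
bossL [ 609.1 -141.9   71. ]
bossR [ 608.3 -184.2   71. ]
trayR [ 605.8 -185.4   59. ]
railTL [694.2 142.8  55. ]
railTR [ 654.4 -215.8   55. ]
railBL [595.5 154.4  55. ]
railBR [ 555.9 -203.7   55. ]
[[   0    0   50   35  428]
 [   3    0    2    2    2]
 [   6    0   41   35 1290]
 [  44    3    1    7    7]
 [   4    4    1    2    2]
 [   4    7    1    6    6]
 [  45   17    1    2    2]
 [   5   18    1    8    8]
 [  45   20    1    2    2]
 [   6   32    1    3    3]] [[22.80841121 16.94392523]
 [ 3.5         0.5       ]
 [25.21550388 17.08682171]
 [44.          6.        ]
 [ 4.          4.5       ]
 [ 4.          9.5       ]
 [45.         17.5       ]
 [ 5.         21.5       ]
 [45.         20.5       ]
 [ 6.         33.        ]]
discard [563.88463953 385.24975963   8.        ]
```

View pics/disc.png

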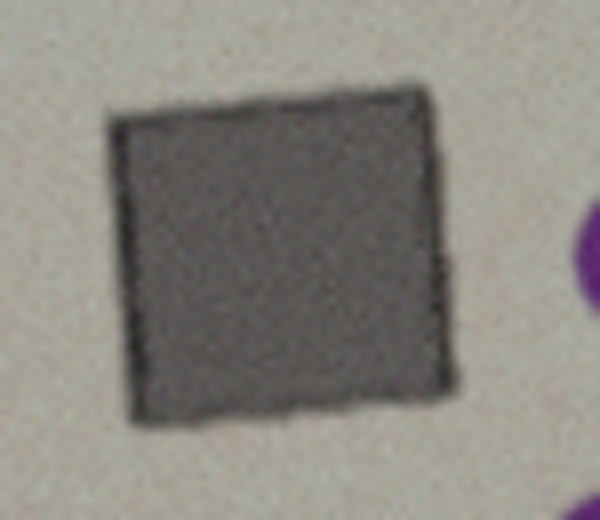

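```bash
python3 - <<'E'
from h import *
t=grab_frame("top");s=grab_frame("scene")
k=lambda l:sorted([b[0] for b in l])
a,b=k(blobs(t,'red')),k(blobs(s,'red'));print(a,b)
print('dish',tri(t,a[0],s,b[1]),'bar',tri(t,a[1],s,b[0]))
for z in(140,145,150,155):
  print(z,plane(t,*a[1],z).round(1),np.round(proj(s,plane(t,*a[1],z)),1))
print(proj(s,plane(t,*a[0],74)),telemetry.state()['ee_rot'])
E
```

```text
[[247.8, 172.9], [326.5, 179.0]] [[219.4, 210.7], [276.9, 214.2]]
dish (array([628.56756881,  -3.74536066,  67.84082408]), np.float64(0.26821522761836764)) bar (array([ 602.37052016, -221.67481954,  151.28986961]), np.float64(2.5007755983875763))
140 [ 603.  -224.3  140. ] [218.7 213.8]
145 [ 602.4 -223.6  145. ] [218.7 212.4]
150 [ 601.9 -223.   150. ] [218.7 211.1]
155 [ 601.4 -222.3  155. ] [218.7 209.7]
(np.float64(276.6830396491446), np.float64(212.75421714182056)) [-1.79985076e+02  5.42547090e-04  1.62536982e+02]
```

Call:
drive_tool:
  moves:
    - {"claw": -1,"dx": -1,"dy": -0.5,"dz": 0,"yaw": 1}
    - {"claw": -1,"dx": -1,"dy": -0.3,"dz": 0,"yaw": 1}
    - {"claw": -1,"dx": -1,"dy": -0.1,"dz": 0,"yaw": 1}
    - {"claw": -1,"dx": -1,"dy": 0,"dz": 0,"yaw": 1}
    - {"claw": -1,"dx": -1,"dy": 0.3,"dz": 0,"yaw": 1}
  grip_force: 20

```text
time_s: 1.02
ee_pos: [251.4, 478.1, 213.7]
ee_rot: [-180.0, -0.0, 118.3]
force: [-0.6, -0.2, 0.7]
gripper_width: 91.5
```

Call:
drive_tool:
  moves:
    - {"claw": -1,"dx": -1,"dy": 0.4,"dz": 0,"yaw": 1}
    - {"claw": -1,"dx": -1,"dy": 0.6,"dz": 0,"yaw": 1}
    - {"claw": -1,"dx": -1,"dy": 0.8,"dz": 0,"yaw": 1}
    - {"claw": -1,"dx": -1,"dy": 1,"dz": 0,"yaw": 1}
    - {"claw": -1,"dx": -1,"dy": 1,"dz": 0,"yaw": 0}

```text
time_s: 1.65
ee_pos: [346.0, 388.7, 213.9]
ee_rot: [180.0, -0.1, 82.8]
force: [0.4, 0.0, 0.4]
gripper_width: 91.2
```

```bash
cat >> h.py <<'E'
def go(x,y,z,yaw):
    s=telemetry.state();p=s['ee_pos'];a=np.radians(s['ee_rot'][2])
    d=np.array([x,y,z])-p
    dx=d[0]*np.cos(a)+d[1]*np.sin(a);dy=d[0]*np.sin(a)-d[1]*np.cos(a)
    dyaw=-((yaw-s['ee_rot'][2]+180)%360-180)
    print('now',p.round(1),s['ee_rot'].round(1),'J1,6',s['qpos'][[0,5]].round(0),'UNITS dx %.2f dy %.2f dz %.2f yaw %.2f'%(dx/20,dy/20,-d[2]/20,np.radians(dyaw)/.15))
E
python3 -c "
from h import *
go(628.2,-3.8,120,83.7)"
```

```text
now [346.  388.7 213.9] [ 1.80e+02 -1.00e-01  8.28e+01] J1,6 [47. 54.] UNITS dx -17.70 dy 16.46 dz 4.69 yaw -0.11
```

Call:
drive_tool:
  moves:
    - {"claw": -1,"dx": -1,"dy": 0.93,"dz": 0,"yaw": 0}
    - {"claw": -1,"dx": -1,"dy": 0.93,"dz": 0,"yaw": 0}
    - {"claw": -1,"dx": -1,"dy": 0.93,"dz": 0,"yaw": 0}
    - {"claw": -1,"dx": -1,"dy": 0.93,"dz": 0,"yaw": 0}
    - {"claw": -1,"dx": -1,"dy": 0.93,"dz": 0,"yaw": 0}

```text
time_s: 2.28
ee_pos: [428.3, 274.0, 214.2]
ee_rot: [179.9, -0.1, 82.8]
force: [-0.0, 0.3, -1.0]
gripper_width: 91.0
```

Call:
drive_tool:
  moves:
    - {"claw": -1,"dx": -1,"dy": 0.93,"dz": 0,"yaw": 0}
    - {"claw": -1,"dx": -1,"dy": 0.93,"dz": 0,"yaw": 0}
    - {"claw": -1,"dx": -1,"dy": 0.93,"dz": 0,"yaw": 0}
    - {"claw": -1,"dx": -1,"dy": 0.93,"dz": 0,"yaw": 0}
    - {"claw": -1,"dx": -1,"dy": 0.93,"dz": 0,"yaw": 0}

```text
time_s: 2.9
ee_pos: [510.5, 159.1, 214.6]
ee_rot: [179.9, -0.1, 82.8]
force: [-0.6, 0.6, 0.0]
gripper_width: 91.2
```

Call:
drive_tool:
  moves:
    - {"claw": -1,"dx": -1,"dy": 0.93,"dz": 0,"yaw": 0}
    - {"claw": -1,"dx": -1,"dy": 0.93,"dz": 0.5,"yaw": 0}
    - {"claw": -1,"dx": -1,"dy": 0.93,"dz": 0.5,"yaw": 0}
    - {"claw": -1,"dx": -1,"dy": 0.93,"dz": 0.5,"yaw": 0}
    - {"claw": -1,"dx": -1,"dy": 0.93,"dz": 0.5,"yaw": 0}

```text
time_s: 3.52
ee_pos: [593.5, 44.4, 174.7]
ee_rot: [179.7, -0.2, 82.8]
force: [-0.6, -0.4, 0.3]
gripper_width: 91.1
```

```bash
python3 -c "
from h import *
go(628.2,-3.8,90,83.7)
t=grab_frame('top');crop(t,'pics/a1.png',180,135,345,290,4)"
```

```text
now [593.5  44.4 174.7] [179.7  -0.2  82.8] J1,6 [ 3. 10.] UNITS dx -2.17 dy 2.02 dz 4.24 yaw -0.11
```

View pics/a1.png

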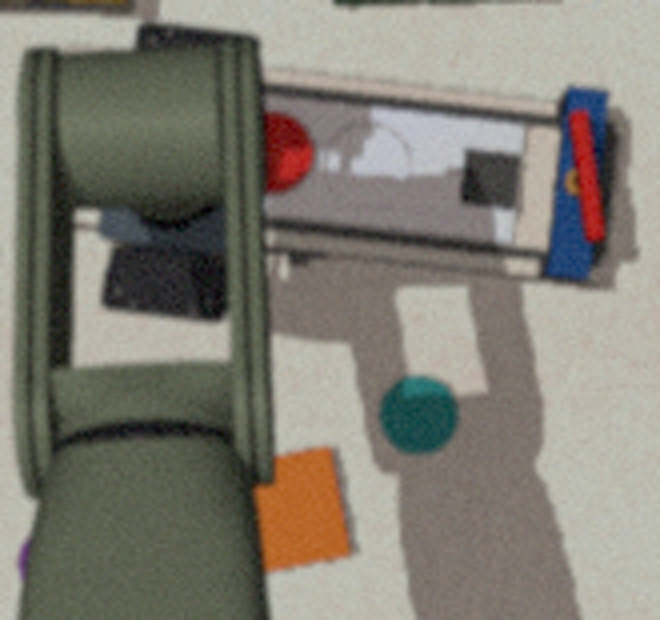

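Call:
drive_tool:
  moves:
    - {"claw": -1,"dx": -0.8,"dy": 0.7,"dz": 0.9,"yaw": -0.1}
    - {"claw": -1,"dx": -0.8,"dy": 0.7,"dz": 0.9,"yaw": 0}
    - {"claw": -1,"dx": -0.57,"dy": 0.62,"dz": 0.9,"yaw": 0}
    - {"claw": -1,"dx": 0,"dy": 0,"dz": 0.9,"yaw": 0}

```text
time_s: 4.08
ee_pos: [633.4, -8.6, 99.3]
ee_rot: [179.5, -0.1, 83.5]
force: [-0.8, -0.7, -0.1]
gripper_width: 91.3
```

```bash
python3 -c "
from h import *
go(628.2,-3.8,63,83.7)
t=grab_frame('scene');crop(t,'pics/a2.png',190,165,390,275,4)"
```

```text
now [633.4  -8.6  99.3] [ 1.795e+02 -1.000e-01  8.350e+01] J1,6 [-2.  5.] UNITS dx 0.21 dy -0.28 dz 1.82 yaw -0.03
```

View pics/a2.png

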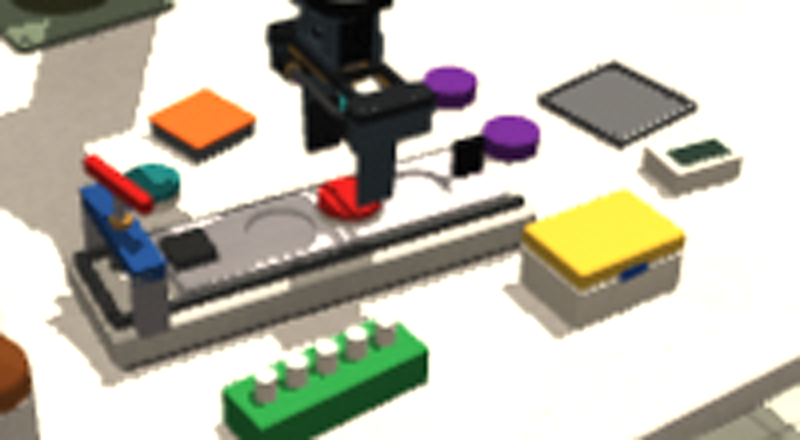

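Call:
drive_tool:
  moves:
    - {"claw": -1,"dx": 0.25,"dy": -0.3,"dz": 0.3,"yaw": 0}
    - {"claw": -1,"dx": 0,"dy": 0,"dz": 0.6,"yaw": 0}
    - {"claw": -1,"dx": 0,"dy": 0,"dz": 0.5,"yaw": 0}
    - {"claw": -1,"dx": 0,"dy": 0,"dz": 0.2,"yaw": 0}
    - {"claw": -1,"dx": 0,"dy": 0,"dz": 0,"yaw": 0}

```text
time_s: 4.75
ee_pos: [625.9, -1.3, 62.7]
ee_rot: [179.8, -0.1, 83.5]
force: [-0.4, -0.3, 0.3]
gripper_width: 91.1
```

```bash
python3 -c "
from h import *
go(628.2,-3.8,62,83.7)"
```

```text
now [625.9  -1.3  62.7] [ 1.798e+02 -1.000e-01  8.350e+01] J1,6 [-1.  5.] UNITS dx -0.11 dy 0.13 dz 0.03 yaw -0.02
```

Call:
drive_tool:
  moves:
    - {"claw": -1,"dx": -0.11,"dy": 0.12,"dz": 0,"yaw": 0}
    - {"claw": -1,"dx": 0,"dy": 0,"dz": 0,"yaw": 0}
    - {"claw": -1,"dx": 0,"dy": 0,"dz": 0,"yaw": 0}
  grip_force: 5

```text
time_s: 5.12
ee_pos: [629.0, -4.1, 63.7]
ee_rot: [179.7, -0.1, 83.5]
force: [-0.2, 0.0, 0.3]
gripper_width: 91.3
```

Call:
drive_tool:
  moves:
    - {"claw": 1,"dx": 0,"dy": 0,"dz": 0,"yaw": 0}
    - {"claw": 1,"dx": 0,"dy": 0,"dz": 0,"yaw": 0}
    - {"claw": 1,"dx": 0,"dy": 0,"dz": 0,"yaw": 0}
    - {"claw": 1,"dx": 0,"dy": 0,"dz": 0,"yaw": 0}
    - {"claw": 1,"dx": 0,"dy": 0,"dz": 0,"yaw": 0}

```text
time_s: 5.75
ee_pos: [629.1, -4.1, 64.0]
ee_rot: [179.7, -0.1, 83.5]
force: [0.3, -0.4, -0.4]
gripper_width: 59.8
```

Call:
drive_tool:
  moves:
    - {"claw": 1,"dx": 0,"dy": 0,"dz": 0,"yaw": 0}
    - {"claw": 1,"dx": 0,"dy": 0,"dz": -0.3,"yaw": 0}
    - {"claw": 1,"dx": 0,"dy": 0,"dz": -1,"yaw": 0}
    - {"claw": 1,"dx": 0,"dy": 0,"dz": -1,"yaw": 0}
    - {"claw": 1,"dx": 0,"dy": 0,"dz": -1,"yaw": 0}
  grip_force: 20

```text
time_s: 6.38
ee_pos: [627.3, -4.1, 130.5]
ee_rot: [179.9, -0.1, 83.5]
force: [0.2, -0.5, -0.7]
gripper_width: 59.3
```

Call:
drive_tool:
  moves:
    - {"claw": 1,"dx": 0,"dy": 0,"dz": -0.9,"yaw": 0}
    - {"claw": 1,"dx": 0,"dy": 0,"dz": 0,"yaw": 0}

```text
time_s: 6.62
ee_pos: [628.2, -4.2, 151.4]
ee_rot: [179.7, -0.1, 83.5]
force: [0.2, 0.4, -0.7]
gripper_width: 59.2
```

```bash
python3 -c "
from h import *
go(564,385,140,83.7)
t=grab_frame('scene');crop(t,'pics/a3.png',190,165,390,275,4)
print([(b,plane(grab_frame('top'),*b[0],22).round(1)) for b in blobs(grab_frame('top'),'teal')])"
```

```text
now [628.2  -4.2 151.4] [ 1.797e+02 -1.000e-01  8.350e+01] J1,6 [-1.  5.] UNITS dx 18.97 dy -5.39 dz 0.57 yaw -0.02
[(([284.2, 238.4], [275, 229, 19, 19, 275]), array([ 436.5, -111.4,   22. ])), (([201.3, 239.5], [193, 230, 18, 19, 251]), array([433.9, 136.3,  22. ]))]
```

View pics/a3.png

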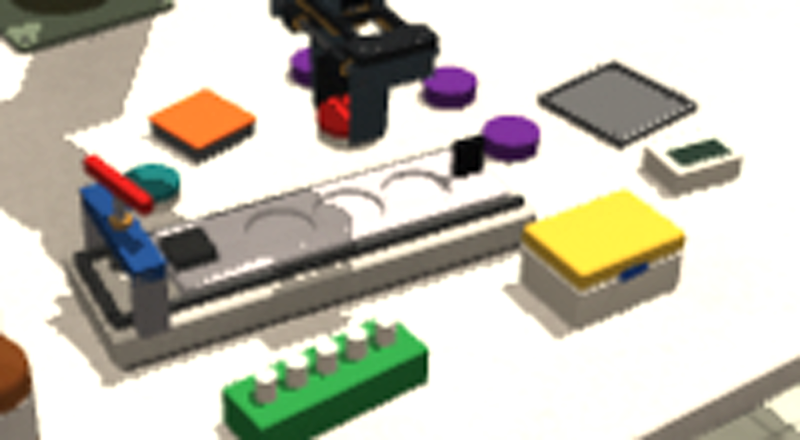

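The red-lidded dish is lifted at crop (340,115), and recess 2 is empty. Next I carry it to the discard tray.

Call:
drive_tool:
  moves:
    - {"claw": 1,"dx": 1,"dy": -0.28,"dz": 0,"yaw": 0}
    - {"claw": 1,"dx": 1,"dy": -0.28,"dz": 0,"yaw": 0}
    - {"claw": 1,"dx": 1,"dy": -0.28,"dz": 0,"yaw": 0}
    - {"claw": 1,"dx": 1,"dy": -0.28,"dz": 0,"yaw": 0}
    - {"claw": 1,"dx": 1,"dy": -0.28,"dz": 0,"yaw": 0}

```text
time_s: 7.45
ee_pos: [607.8, 105.9, 146.8]
ee_rot: [-179.7, -0.1, 83.5]
force: [0.6, -0.4, -0.4]
gripper_width: 59.2
```

Call:
drive_tool:
  moves:
    - {"claw": 1,"dx": 1,"dy": -0.28,"dz": 0,"yaw": 0}
    - {"claw": 1,"dx": 1,"dy": -0.28,"dz": 0,"yaw": 0}
    - {"claw": 1,"dx": 1,"dy": -0.28,"dz": 0,"yaw": 0}
    - {"claw": 1,"dx": 1,"dy": -0.28,"dz": 0,"yaw": 0}
    - {"claw": 1,"dx": 1,"dy": -0.28,"dz": 0,"yaw": 0}

```text
time_s: 8.07
ee_pos: [590.0, 216.2, 147.4]
ee_rot: [-179.8, -0.2, 83.5]
force: [-0.2, 0.0, -0.7]
gripper_width: 59.1
```

Call:
drive_tool:
  moves:
    - {"claw": 1,"dx": 1,"dy": -0.28,"dz": 0,"yaw": 0}
    - {"claw": 1,"dx": 1,"dy": -0.28,"dz": 0,"yaw": 0}
    - {"claw": 1,"dx": 1,"dy": -0.28,"dz": 0,"yaw": 0}
    - {"claw": 1,"dx": 1,"dy": -0.28,"dz": 0,"yaw": 0}
    - {"claw": 1,"dx": 1,"dy": -0.28,"dz": 0,"yaw": 0}

```text
time_s: 8.7
ee_pos: [572.3, 326.0, 147.7]
ee_rot: [-179.8, -0.2, 83.5]
force: [-0.6, 0.1, -1.1]
gripper_width: 59.7
```

```bash
python3 -c "
from h import *
go(564,385,60,83.7)
t=grab_frame('scene');crop(t,'pics/a4.png',190,125,390,275,4)"
```

```text
now [572.3 326.  147.7] [-179.8   -0.2   83.5] J1,6 [29. 35.] UNITS dx 2.88 dy -0.74 dz 4.38 yaw -0.02
```

View pics/a4.png

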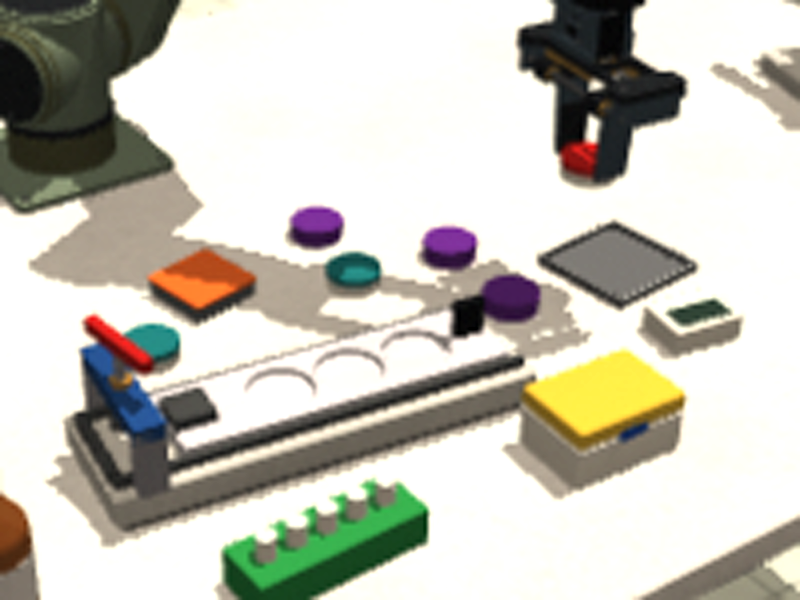

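Call:
drive_tool:
  moves:
    - {"claw": 1,"dx": 0.9,"dy": -0.25,"dz": 0.9,"yaw": 0}
    - {"claw": 1,"dx": 0.9,"dy": -0.25,"dz": 1,"yaw": 0}
    - {"claw": 1,"dx": 0.7,"dy": -0.2,"dz": 1,"yaw": 0}
    - {"claw": 1,"dx": 0.1,"dy": 0,"dz": 1,"yaw": 0}
    - {"claw": 1,"dx": 0,"dy": 0,"dz": 0,"yaw": 0}

```text
time_s: 9.38
ee_pos: [560.7, 386.7, 61.2]
ee_rot: [-179.5, -0.1, 83.7]
force: [-0.2, 1.0, -0.6]
gripper_width: 59.5
```

```bash
python3 -c "
from h import *
go(564,385,16,83.7)
t=grab_frame('top');crop(t,'pics/a5.png',180,135,345,240,4.8)
t=grab_frame('scene');crop(t,'pics/a6.png',310,145,410,225,6)"
```

```text
now [560.7 386.7  61.2] [-1.795e+02 -1.000e-01  8.370e+01] J1,6 [33. 40.] UNITS dx -0.07 dy 0.17 dz 2.26 yaw -0.00
```

View pics/a5.png

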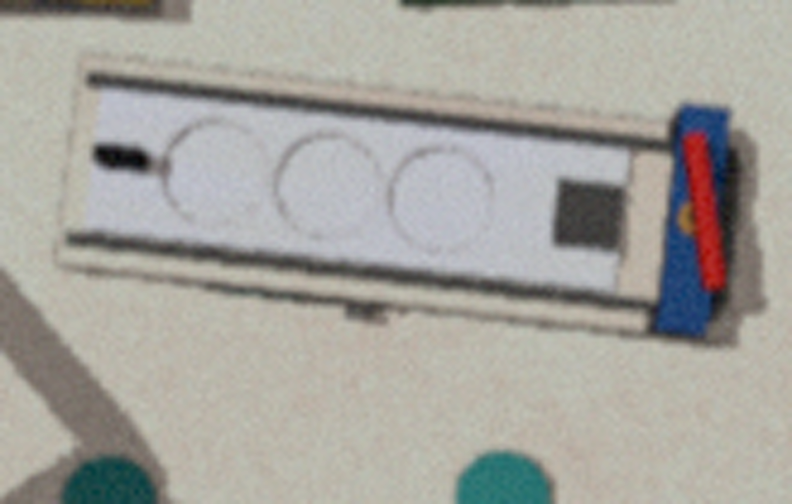

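View pics/a6.png

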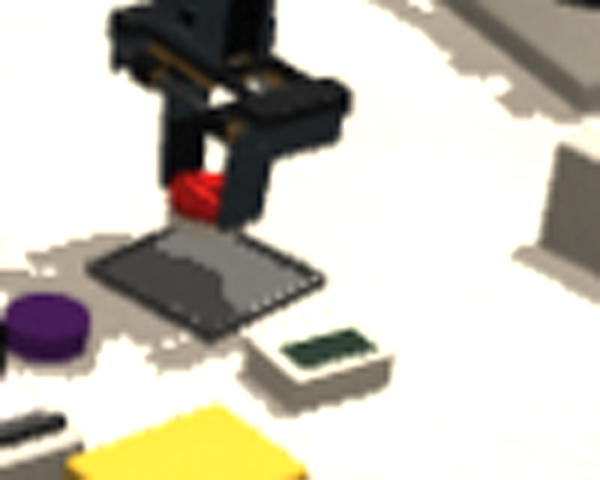

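Call:
drive_tool:
  moves:
    - {"claw": 1,"dx": -0.07,"dy": 0.15,"dz": 0.8,"yaw": 0}
    - {"claw": 1,"dx": 0,"dy": 0,"dz": 0.8,"yaw": 0}
    - {"claw": 1,"dx": 0,"dy": 0,"dz": 0.4,"yaw": 0}
    - {"claw": 1,"dx": 0,"dy": 0,"dz": 0,"yaw": 0}

```text
time_s: 9.98
ee_pos: [566.1, 385.2, 22.3]
ee_rot: [-179.8, -0.3, 83.6]
force: [0.4, -0.1, -1.2]
gripper_width: 59.4
```

Call:
drive_tool:
  moves:
    - {"claw": 1,"dx": 0,"dy": 0,"dz": 0.15,"yaw": 0}
    - {"claw": 1,"dx": 0,"dy": 0,"dz": 0.1,"yaw": 0}
    - {"claw": 1,"dx": 0,"dy": 0,"dz": 0.05,"yaw": 0}

```text
time_s: 10.35
ee_pos: [566.8, 385.6, 16.9]
ee_rot: [-179.9, -0.4, 83.6]
force: [-0.3, -0.2, -0.4]
gripper_width: 59.7
```

Call:
drive_tool:
  moves:
    - {"claw": 1,"dx": 0,"dy": 0,"dz": 0.06,"yaw": 0}
    - {"claw": 1,"dx": 0,"dy": 0,"dz": 0.06,"yaw": 0}

```text
time_s: 10.6
ee_pos: [566.9, 385.8, 16.1]
ee_rot: [-180.0, -0.4, 83.6]
force: [-2.4, -2.3, 9.1]
gripper_width: 59.4
```

Contact at z 16.1, as expected. Release with a partial opening and retract.

Call:
drive_tool:
  moves:
    - {"claw": -0.55,"dx": 0,"dy": 0,"dz": 0,"yaw": 0}
    - {"claw": -0.55,"dx": 0,"dy": 0,"dz": 0,"yaw": 0}
    - {"claw": -0.55,"dx": 0,"dy": 0,"dz": 0,"yaw": 0}
    - {"claw": -0.55,"dx": 0,"dy": 0,"dz": -0.2,"yaw": 0}
    - {"claw": -0.55,"dx": 0,"dy": 0,"dz": -1,"yaw": 0}

```text
time_s: 11.22
ee_pos: [566.1, 385.2, 39.1]
ee_rot: [-179.8, -0.3, 83.6]
force: [0.1, -0.1, 0.5]
gripper_width: 70.3
```

Call:
drive_tool:
  moves:
    - {"claw": -1,"dx": 0,"dy": 0,"dz": -1,"yaw": 0}
    - {"claw": -1,"dx": 0,"dy": 0,"dz": -1,"yaw": 0}
    - {"claw": -1,"dx": -1,"dy": 0,"dz": -1,"yaw": 0}
    - {"claw": -1,"dx": -1,"dy": -0.5,"dz": 0,"yaw": 0}
    - {"claw": -1,"dx": -1,"dy": -0.5,"dz": 0,"yaw": 0}

```text
time_s: 11.85
ee_pos: [540.3, 324.8, 103.6]
ee_rot: [179.9, -0.4, 83.6]
force: [-0.1, -0.4, 0.1]
gripper_width: 91.3
```

```bash
python3 - <<'E'
from h import *
s=grab_frame('scene');t=grab_frame('top')
crop(s,'pics/a7.png',310,145,410,225,6)
for c in('red','teal'):
  for b in blobs(t,c): print(c,b,plane(t,*b[0],22 if c=='teal' else 26).round(1))
  print('s',blobs(s,c))
go(435,135,100,83.7)
# refine recess circles: gradient-threshold dark ring, fit circle
g=cv2.cvtColor(t["color"],cv2.COLOR_BGR2GRAY).astype(np.float32)
bh=cv2.morphologyEx(cv2.GaussianBlur(g,(3,3),0.7),cv2.MORPH_BLACKHAT,np.ones((5,5)))
for (x,y) in((225,170.6),(248,173.5),(271.6,176)):
    c=np.array([x,y])
    for it in range(6):
        Y,X=np.mgrid[0:g.shape[0],0:g.shape[1]]
        r=np.hypot(X-c[0],Y-c[1]);m=(abs(r-10.7)<2)&(bh>4)
        A=np.c_[2*X[m],2*Y[m],np.ones(m.sum())];w=np.sqrt(bh[m])
        q=np.linalg.lstsq(A*w[:,None],(X[m]**2+Y[m]**2)*w,rcond=None)[0];c=q[:2]
    print('rec px',c.round(2),'r',np.sqrt(q[2]+c@c).round(2),m.sum(),plane(t,*c,56).round(1),plane(t,*c,59).round(1))
E
```

```text
red ([326.5, 179.3], [323, 163, 8, 33, 147]) [ 613.6 -239.7   26. ]
red ([124.2, 189.3], [120, 187, 8, 7, 25]) [584.3 367.7  26. ]
s [([344.4, 187.2], [338, 183, 14, 9, 99]), ([219.4, 210.7], [211, 204, 17, 14, 88])]
teal ([202.2, 239.2], [193, 230, 19, 19, 283]) [434.8 133.6  22. ]
teal ([284.3, 238.5], [275, 230, 19, 18, 282]) [ 436.2 -111.7   22. ]
s [([278.2, 191.9], [272, 188, 13, 9, 89]), ([228.8, 209.5], [221, 206, 14, 9, 81])]
now [539.4 323.7 103.7] [-180.    -0.3   83.6] J1,6 [30. 36.] UNITS dx -9.96 dy -4.13 dz 0.19 yaw -0.02
rec px [224.96 170.85] r 11.32 127 [636.   63.9  56. ] [635.6  63.6  59. ]
rec px [248.06 173.44] r 10.97 153 [628.3  -4.2  56. ] [627.9  -4.3  59. ]
rec px [271.35 176.07] r 10.77 132 [620.4 -72.9  56. ] [620.  -72.8  59. ]
```

View pics/a7.png

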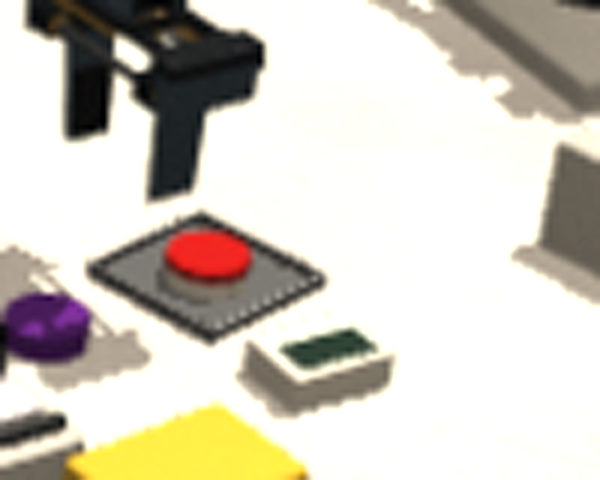

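Call:
drive_tool:
  moves:
    - {"claw": -1,"dx": -1,"dy": -0.42,"dz": 0,"yaw": 0}
    - {"claw": -1,"dx": -1,"dy": -0.42,"dz": 0,"yaw": 0}
    - {"claw": -1,"dx": -1,"dy": -0.42,"dz": 0,"yaw": 0}
    - {"claw": -1,"dx": -1,"dy": -0.42,"dz": 0,"yaw": 0}
    - {"claw": -1,"dx": -1,"dy": -0.42,"dz": 0,"yaw": 0}

```text
time_s: 12.58
ee_pos: [487.4, 226.0, 104.7]
ee_rot: [179.8, -0.5, 83.5]
force: [-0.3, 0.6, 0.6]
gripper_width: 91.2
```

```bash
python3 - <<'E'
from h import *
t=grab_frame('top')
for b in blobs(t,'red'): print(b,plane(t,*b[0],26).round(1))
go(434.8,133.6,100,83.7)
E
```

```text
([326.5, 178.9], [323, 163, 8, 33, 147]) [ 614.8 -239.7   26. ]
([118.4, 195.5], [109, 186, 20, 20, 316]) [565.7 384.6  26. ]
now [485.3 223.7 104.5] [179.9  -0.3  83.5] J1,6 [23. 30.] UNITS dx -4.76 dy -2.00 dz 0.22 yaw -0.02
```

Call:
drive_tool:
  moves:
    - {"claw": -1,"dx": -1,"dy": -0.42,"dz": 0,"yaw": 0}
    - {"claw": -1,"dx": -1,"dy": -0.42,"dz": 0.2,"yaw": 0}
    - {"claw": -1,"dx": -1,"dy": -0.42,"dz": 0.5,"yaw": 0}
    - {"claw": -1,"dx": -1,"dy": -0.42,"dz": 0.5,"yaw": 0}
    - {"claw": -1,"dx": -0.5,"dy": -0.2,"dz": 0.5,"yaw": 0}

```text
time_s: 13.25
ee_pos: [440.9, 137.9, 71.2]
ee_rot: [179.5, -0.6, 83.5]
force: [0.5, -0.3, 0.2]
gripper_width: 91.1
```

```bash
python3 - <<'E'
from h import *
go(435.7,134.4,12,83.7)
E
```

```text
now [440.9 137.9  71.2] [179.5  -0.6  83.5] J1,6 [16. 22.] UNITS dx -0.21 dy -0.24 dz 2.96 yaw -0.03
```

Call:
drive_tool:
  moves:
    - {"claw": -1,"dx": -0.1,"dy": -0.2,"dz": 0.4,"yaw": 0}
    - {"claw": -1,"dx": 0,"dy": 0,"dz": 0.7,"yaw": 0}
    - {"claw": -1,"dx": 0,"dy": 0,"dz": 0.4,"yaw": 0}
    - {"claw": -1,"dx": 0,"dy": 0,"dz": 0,"yaw": 0}

```text
time_s: 13.75
ee_pos: [438.4, 137.8, 39.6]
ee_rot: [179.5, -0.6, 83.4]
force: [0.8, -1.0, 0.1]
gripper_width: 91.3
```

```bash
python3 - <<'E'
from h import *
go(435.7,134.4,12,83.7)
E
```

```text
now [438.4 137.8  39.6] [179.5  -0.6  83.4] J1,6 [16. 22.] UNITS dx -0.18 dy -0.11 dz 1.38 yaw -0.03
```

Call:
drive_tool:
  moves:
    - {"claw": -1,"dx": -0.16,"dy": -0.1,"dz": 0.5,"yaw": 0}
    - {"claw": -1,"dx": 0,"dy": 0,"dz": 0.5,"yaw": 0}
    - {"claw": -1,"dx": 0,"dy": 0,"dz": 0.3,"yaw": 0}
    - {"claw": -1,"dx": 0,"dy": 0,"dz": 0,"yaw": 0}

```text
time_s: 14.25
ee_pos: [436.8, 135.4, 12.1]
ee_rot: [179.4, -0.7, 83.4]
force: [0.2, -0.1, 0.2]
gripper_width: 91.4
```

```bash
python3 - <<'E'
from h import *
go(435.7,134.4,12,83.7)
E
```

```text
now [436.8 135.4  12.1] [179.4  -0.7  83.4] J1,6 [16. 22.] UNITS dx -0.06 dy -0.05 dz 0.01 yaw -0.03
```

Call:
drive_tool:
  moves:
    - {"claw": -1,"dx": -0.06,"dy": -0.05,"dz": 0,"yaw": 0}
    - {"claw": 1,"dx": 0,"dy": 0,"dz": 0,"yaw": 0}
    - {"claw": 1,"dx": 0,"dy": 0,"dz": 0,"yaw": 0}
    - {"claw": 1,"dx": 0,"dy": 0,"dz": 0,"yaw": 0}
    - {"claw": 1,"dx": 0,"dy": 0,"dz": 0,"yaw": 0}

```text
time_s: 14.88
ee_pos: [436.3, 134.4, 12.8]
ee_rot: [179.3, -0.7, 83.4]
force: [-1.2, 0.7, -0.6]
gripper_width: 59.2
```

Call:
drive_tool:
  moves:
    - {"claw": 1,"dx": 0,"dy": 0,"dz": 0,"yaw": 0}
    - {"claw": 1,"dx": 0,"dy": 0,"dz": -0.2,"yaw": 0}
    - {"claw": 1,"dx": 0,"dy": 0,"dz": -1,"yaw": 0}
    - {"claw": 1,"dx": 0,"dy": 0,"dz": -1,"yaw": 0}
    - {"claw": 1,"dx": 0,"dy": 0,"dz": -1,"yaw": 0}

```text
time_s: 15.5
ee_pos: [434.0, 133.4, 77.6]
ee_rot: [179.5, -0.6, 83.4]
force: [0.8, 0.1, -0.3]
gripper_width: 59.4
```

Call:
drive_tool:
  moves:
    - {"claw": 1,"dx": 0,"dy": 0,"dz": -1,"yaw": 0}
    - {"claw": 1,"dx": 0,"dy": 0,"dz": -1,"yaw": 0}
    - {"claw": 1,"dx": 0,"dy": 0,"dz": 0,"yaw": 0}

```text
time_s: 15.88
ee_pos: [434.3, 133.2, 120.7]
ee_rot: [179.3, -0.7, 83.4]
force: [0.3, -0.3, -1.6]
gripper_width: 59.2
```

```bash
python3 - <<'E'
from h import *
go(629.0,-3.4,110,83.5)
s=grab_frame('scene');crop(s,'pics/b1.png',190,125,390,275,4)
E
```

```text
now [434.3 133.2 120.7] [179.3  -0.7  83.4] J1,6 [15. 22.] UNITS dx -5.67 dy 10.45 dz 0.53 yaw -0.01
```

View pics/b1.png

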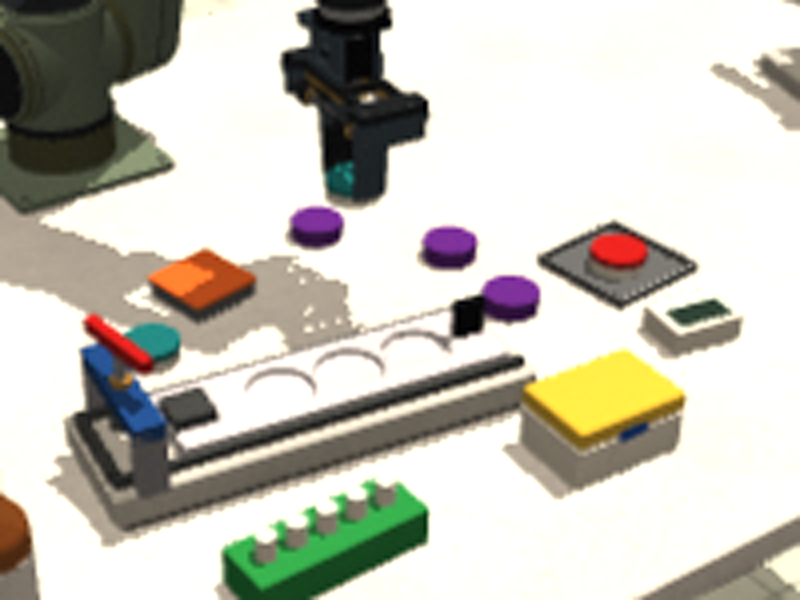

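Call:
drive_tool:
  moves:
    - {"claw": 1,"dx": -0.52,"dy": 0.95,"dz": 0,"yaw": 0}
    - {"claw": 1,"dx": -0.52,"dy": 0.95,"dz": 0,"yaw": 0}
    - {"claw": 1,"dx": -0.52,"dy": 0.95,"dz": 0,"yaw": 0}
    - {"claw": 1,"dx": -0.52,"dy": 0.95,"dz": 0,"yaw": 0}
    - {"claw": 1,"dx": -0.52,"dy": 0.95,"dz": 0,"yaw": 0}

```text
time_s: 16.55
ee_pos: [526.7, 65.4, 116.9]
ee_rot: [179.7, -0.5, 83.4]
force: [-0.2, -0.0, -0.3]
gripper_width: 59.1
```

Call:
drive_tool:
  moves:
    - {"claw": 1,"dx": -0.52,"dy": 0.95,"dz": 0,"yaw": 0}
    - {"claw": 1,"dx": -0.52,"dy": 0.95,"dz": 0,"yaw": 0}
    - {"claw": 1,"dx": -0.52,"dy": 0.95,"dz": 0,"yaw": 0}
    - {"claw": 1,"dx": -0.4,"dy": 0.8,"dz": 0,"yaw": 0}
    - {"claw": 1,"dx": -0.2,"dy": 0.4,"dz": 0,"yaw": 0}

```text
time_s: 17.18
ee_pos: [609.4, 5.7, 114.5]
ee_rot: [179.8, -0.5, 83.2]
force: [-0.1, 0.0, -0.6]
gripper_width: 59.5
```

```bash
python3 - <<'E'
from h import *
go(629.0,-3.4,80,83.5)
E
```

```text
now [609.4   5.7 114.5] [179.8  -0.5  83.2] J1,6 [-1.  6.] UNITS dx -0.33 dy 1.03 dz 1.73 yaw -0.04
```

Call:
drive_tool:
  moves:
    - {"claw": 1,"dx": -0.2,"dy": 0.6,"dz": 0.3,"yaw": -0.04}
    - {"claw": 1,"dx": -0.1,"dy": 0.3,"dz": 0.6,"yaw": 0}
    - {"claw": 1,"dx": 0,"dy": 0,"dz": 0.6,"yaw": 0}
    - {"claw": 1,"dx": 0,"dy": 0,"dz": 0,"yaw": 0}
    - {"claw": 1,"dx": 0,"dy": 0,"dz": 0,"yaw": 0}

```text
time_s: 17.8
ee_pos: [626.6, -2.7, 80.7]
ee_rot: [-180.0, -0.5, 83.6]
force: [0.1, 0.9, -0.5]
gripper_width: 59.4
```

```bash
python3 - <<'E'
from h import *
go(629.0,-3.4,64,83.5)
E
```

```text
now [626.6  -2.7  80.7] [-180.    -0.5   83.6] J1,6 [-2.  5.] UNITS dx -0.02 dy 0.12 dz 0.84 yaw 0.01
```

Call:
drive_tool:
  moves:
    - {"claw": 1,"dx": -0.02,"dy": 0.12,"dz": 0.2,"yaw": 0}
    - {"claw": 1,"dx": 0,"dy": 0,"dz": 0.2,"yaw": 0}
    - {"claw": 1,"dx": 0,"dy": 0,"dz": 0,"yaw": 0}

```text
time_s: 18.18
ee_pos: [629.2, -2.9, 73.1]
ee_rot: [179.9, -0.5, 83.6]
force: [0.3, 0.1, -0.3]
gripper_width: 58.8
```

```bash
python3 - <<'E'
from h import *
go(629.0,-3.4,64,83.5)
s=grab_frame('scene');crop(s,'pics/b2.png',230,175,320,245,8)
E
```

```text
now [629.2  -2.9  73.1] [179.9  -0.5  83.6] J1,6 [-2.  4.] UNITS dx -0.03 dy -0.00 dz 0.45 yaw 0.01
```

View pics/b2.png

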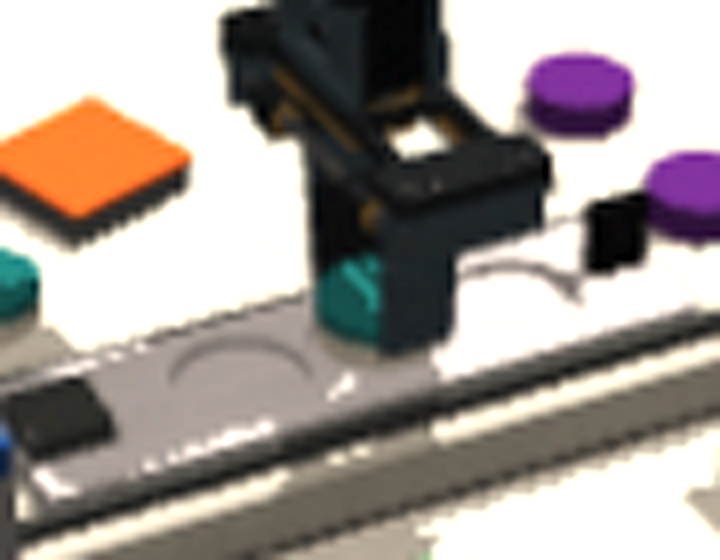

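Call:
drive_tool:
  moves:
    - {"claw": 1,"dx": -0.02,"dy": 0,"dz": 0.15,"yaw": 0}
    - {"claw": 1,"dx": 0,"dy": 0,"dz": 0.1,"yaw": 0}

```text
time_s: 18.48
ee_pos: [629.5, -3.3, 68.4]
ee_rot: [179.9, -0.5, 83.6]
force: [0.2, -0.7, -0.3]
gripper_width: 59.3
```

Call:
drive_tool:
  moves:
    - {"claw": 1,"dx": 0,"dy": 0,"dz": 0.1,"yaw": 0}
    - {"claw": 1,"dx": 0,"dy": 0,"dz": 0.05,"yaw": 0}

```text
time_s: 18.73
ee_pos: [629.4, -3.3, 65.1]
ee_rot: [179.9, -0.5, 83.6]
force: [0.9, 0.8, -0.2]
gripper_width: 59.2
```

Call:
drive_tool:
  moves:
    - {"claw": 1,"dx": 0,"dy": 0,"dz": 0.06,"yaw": 0}
    - {"claw": 1,"dx": 0,"dy": 0,"dz": 0.04,"yaw": 0}

```text
time_s: 18.98
ee_pos: [629.5, -3.3, 65.0]
ee_rot: [179.8, -0.5, 83.6]
force: [-2.1, -0.4, 4.4]
gripper_width: 59.1
```

Contact at z 65.0 puts the dish bottom at about 52, which is the recess floor, so it is seated. I'll release it.

Call:
drive_tool:
  moves:
    - {"claw": -0.6,"dx": 0,"dy": 0,"dz": 0,"yaw": 0}
    - {"claw": -0.6,"dx": 0,"dy": 0,"dz": 0,"yaw": 0}
    - {"claw": -0.8,"dx": 0,"dy": 0,"dz": -0.1,"yaw": 0}
    - {"claw": -1,"dx": 0,"dy": 0,"dz": -0.7,"yaw": 0}
    - {"claw": -1,"dx": 0,"dy": 0,"dz": -1,"yaw": 0}

```text
time_s: 19.6
ee_pos: [628.8, -3.6, 100.9]
ee_rot: [180.0, -0.5, 83.6]
force: [-0.4, -0.8, 0.3]
gripper_width: 90.9
```

```bash
python3 - <<'E'
from h import *
t=grab_frame('top')
for b in blobs(t,'teal'): print(b,plane(t,*b[0],22).round(1))
print(blobs(t,'red'))
go(437.2,-110.9,110,83.5)
E
```

```text
([284.2, 238.4], [275, 229, 19, 19, 274]) [ 436.5 -111.4   22. ]
[([326.5, 179.1], [323, 163, 8, 33, 151]), ([118.3, 195.4], [109, 186, 20, 20, 314])]
now [630.7  -3.7 104.2] [179.7  -0.5  83.6] J1,6 [-2.  4.] UNITS dx -6.41 dy -9.02 dz -0.29 yaw 0.01
```

Call:
drive_tool:
  moves:
    - {"claw": -1,"dx": -0.65,"dy": -0.9,"dz": -0.3,"yaw": 0}
    - {"claw": -1,"dx": -0.65,"dy": -0.9,"dz": 0,"yaw": 0}
    - {"claw": -1,"dx": -0.65,"dy": -0.9,"dz": 0,"yaw": 0}
    - {"claw": -1,"dx": -0.65,"dy": -0.9,"dz": 0,"yaw": 0}
    - {"claw": -1,"dx": -0.65,"dy": -0.9,"dz": 0,"yaw": 0}

```text
time_s: 20.27
ee_pos: [527.6, -61.2, 110.8]
ee_rot: [179.6, -0.5, 83.7]
force: [0.8, -1.2, 0.3]
gripper_width: 91.3
```

Call:
drive_tool:
  moves:
    - {"claw": -1,"dx": -0.65,"dy": -0.9,"dz": 0,"yaw": 0}
    - {"claw": -1,"dx": -0.65,"dy": -0.9,"dz": 0.5,"yaw": 0}
    - {"claw": -1,"dx": -0.65,"dy": -0.9,"dz": 0.7,"yaw": 0}
    - {"claw": -1,"dx": -0.6,"dy": -0.8,"dz": 0.7,"yaw": 0}
    - {"claw": -1,"dx": -0.2,"dy": -0.4,"dz": 0.4,"yaw": 0}

```text
time_s: 20.9
ee_pos: [434.5, -109.9, 64.1]
ee_rot: [179.7, -0.4, 83.5]
force: [0.9, 0.1, 0.3]
gripper_width: 91.0
```

```bash
python3 - <<'E'
from h import *
s=grab_frame('scene');crop(s,'pics/c1.png',190,125,390,275,4)
go(437.3,-110.8,12,83.5)
E
```

```text
now [ 433.1 -109.6   63.4] [179.8  -0.4  83.6] J1,6 [-16. -10.] UNITS dx -0.03 dy 0.22 dz 2.57 yaw 0.01
```

View pics/c1.png

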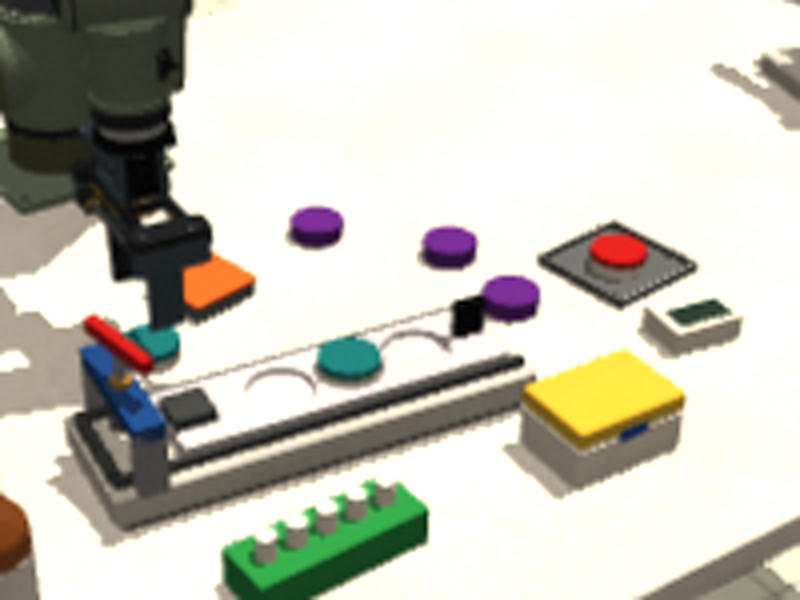

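Call:
drive_tool:
  moves:
    - {"claw": -1,"dx": -0.03,"dy": 0.2,"dz": 0.8,"yaw": 0}
    - {"claw": -1,"dx": 0,"dy": 0,"dz": 0.8,"yaw": 0}
    - {"claw": -1,"dx": 0,"dy": 0,"dz": 0.5,"yaw": 0}
    - {"claw": -1,"dx": 0,"dy": 0,"dz": 0.2,"yaw": 0}
    - {"claw": -1,"dx": 0,"dy": 0,"dz": 0,"yaw": 0}

```text
time_s: 21.58
ee_pos: [439.3, -110.6, 17.8]
ee_rot: [179.5, -0.4, 83.5]
force: [0.4, 0.5, 0.3]
gripper_width: 91.3
```

```bash
python3 - <<'E'
from h import *
t=grab_frame('top')
for b in blobs(t,'teal'): print(b,plane(t,*b[0],74).round(1),plane(t,*b[0],22).round(1))
go(437.3,-110.8,12,83.5)
E
```

```text
([247.7, 172.9], [238, 164, 20, 19, 303]) [627.8  -3.8  74. ] [633.8  -2.   22. ]
now [ 439.5 -110.7   18.1] [179.5  -0.4  83.5] J1,6 [-16. -10.] UNITS dx -0.02 dy -0.11 dz 0.30 yaw 0.00
```

Call:
drive_tool:
  moves:
    - {"claw": -1,"dx": -0.02,"dy": -0.1,"dz": 0.26,"yaw": 0}
    - {"claw": -1,"dx": 0,"dy": 0,"dz": 0,"yaw": 0}

```text
time_s: 21.88
ee_pos: [437.8, -110.9, 13.1]
ee_rot: [179.4, -0.4, 83.5]
force: [-0.3, -0.7, -0.4]
gripper_width: 91.4
```

```bash
python3 - <<'E'
from h import *
go(437.3,-110.8,12,83.5)
E
```

```text
now [ 437.8 -110.9   13.1] [179.4  -0.4  83.5] J1,6 [-16. -10.] UNITS dx 0.00 dy -0.02 dz 0.05 yaw 0.01
```

Call:
drive_tool:
  moves:
    - {"claw": 1,"dx": 0,"dy": 0,"dz": 0,"yaw": 0}
    - {"claw": 1,"dx": 0,"dy": 0,"dz": 0,"yaw": 0}
    - {"claw": 1,"dx": 0,"dy": 0,"dz": 0,"yaw": 0}
    - {"claw": 1,"dx": 0,"dy": 0,"dz": 0,"yaw": 0}
    - {"claw": 1,"dx": 0,"dy": 0,"dz": 0,"yaw": 0}

```text
time_s: 22.5
ee_pos: [438.0, -111.0, 13.4]
ee_rot: [179.4, -0.4, 83.5]
force: [0.7, -0.1, -0.4]
gripper_width: 59.5
```

Call:
drive_tool:
  moves:
    - {"claw": 1,"dx": 0,"dy": 0,"dz": -0.2,"yaw": 0}
    - {"claw": 1,"dx": 0,"dy": 0,"dz": -1,"yaw": 0}
    - {"claw": 1,"dx": 0,"dy": 0,"dz": -1,"yaw": 0}
    - {"claw": 1,"dx": 0,"dy": 0,"dz": -1,"yaw": 0}
    - {"claw": 1,"dx": 0,"dy": 0,"dz": -1,"yaw": 0}

```text
time_s: 23.12
ee_pos: [435.6, -111.0, 99.1]
ee_rot: [179.6, -0.4, 83.5]
force: [-0.6, -0.6, -1.2]
gripper_width: 59.0
```

```bash
python3 - <<'E'
from h import *
s=grab_frame('scene');crop(s,'pics/c2.png',190,125,390,275,4)
go(621.1,-73,100,83.5)
E
```

```text
now [ 437.3 -111.5  101.4] [179.4  -0.4  83.5] J1,6 [-16. -10.] UNITS dx 2.95 dy 8.92 dz 0.07 yaw 0.01
```

View pics/c2.png

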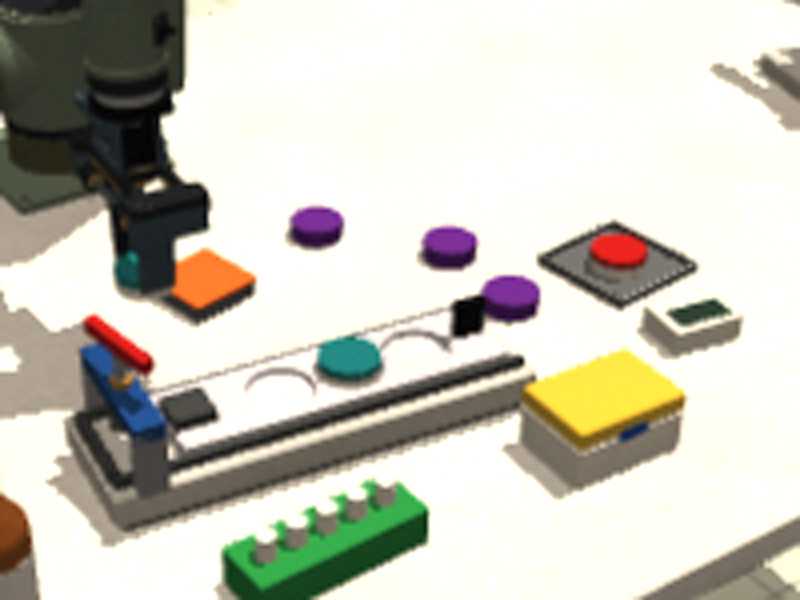

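Call:
drive_tool:
  moves:
    - {"claw": 1,"dx": 0.31,"dy": 0.95,"dz": 0,"yaw": 0}
    - {"claw": 1,"dx": 0.31,"dy": 0.95,"dz": 0,"yaw": 0}
    - {"claw": 1,"dx": 0.31,"dy": 0.95,"dz": 0,"yaw": 0}
    - {"claw": 1,"dx": 0.31,"dy": 0.95,"dz": 0,"yaw": 0}
    - {"claw": 1,"dx": 0.31,"dy": 0.95,"dz": 0,"yaw": 0}

```text
time_s: 23.8
ee_pos: [536.0, -90.9, 102.3]
ee_rot: [179.4, -0.4, 83.5]
force: [0.1, -0.6, -0.7]
gripper_width: 59.0
```

Call:
drive_tool:
  moves:
    - {"claw": 1,"dx": 0.31,"dy": 0.95,"dz": 0,"yaw": 0}
    - {"claw": 1,"dx": 0.31,"dy": 0.95,"dz": 0,"yaw": 0}
    - {"claw": 1,"dx": 0.25,"dy": 0.8,"dz": 0,"yaw": 0}
    - {"claw": 1,"dx": 0.15,"dy": 0.5,"dz": 0,"yaw": 0}
    - {"claw": 1,"dx": 0,"dy": 0.1,"dz": 0,"yaw": 0}

```text
time_s: 24.42
ee_pos: [605.8, -77.2, 100.3]
ee_rot: [179.6, -0.4, 83.5]
force: [-1.3, 0.8, -1.3]
gripper_width: 59.3
```

```bash
python3 - <<'E'
from h import *
go(621.1,-72.8,75,83.5)
E
```

```text
now [605.8 -77.2 100.3] [179.6  -0.4  83.5] J1,6 [-9. -2.] UNITS dx 0.30 dy 0.74 dz 1.26 yaw 0.00
```

Call:
drive_tool:
  moves:
    - {"claw": 1,"dx": 0.22,"dy": 0.6,"dz": 0.3,"yaw": 0}
    - {"claw": 1,"dx": 0.05,"dy": 0.1,"dz": 0.5,"yaw": 0}
    - {"claw": 1,"dx": 0,"dy": 0,"dz": 0.3,"yaw": 0}
    - {"claw": 1,"dx": 0,"dy": 0,"dz": 0,"yaw": 0}

```text
time_s: 24.92
ee_pos: [619.7, -73.2, 76.0]
ee_rot: [179.7, -0.3, 83.5]
force: [-0.4, 0.2, -0.4]
gripper_width: 59.1
```

```bash
python3 - <<'E'
from h import *
go(621.1,-72.8,72,83.5)
E
```

```text
now [619.7 -73.2  76. ] [179.7  -0.3  83.5] J1,6 [-8. -2.] UNITS dx 0.03 dy 0.07 dz 0.20 yaw 0.00
```

Call:
drive_tool:
  moves:
    - {"claw": 1,"dx": 0.02,"dy": 0.07,"dz": 0.1,"yaw": 0}
    - {"claw": 1,"dx": 0,"dy": 0,"dz": 0.1,"yaw": 0}
    - {"claw": 1,"dx": 0,"dy": 0,"dz": 0,"yaw": 0}

```text
time_s: 25.3
ee_pos: [621.0, -73.1, 72.1]
ee_rot: [179.7, -0.3, 83.5]
force: [-0.1, 0.9, -0.2]
gripper_width: 59.4
```

```bash
python3 - <<'E'
from h import *
go(621.1,-72.8,65.5,83.5)
s=grab_frame('scene');crop(s,'pics/c3.png',230,175,320,245,8)
E
```

```text
now [621.  -73.1  72.1] [179.7  -0.3  83.5] J1,6 [-8. -2.] UNITS dx 0.02 dy 0.00 dz 0.33 yaw -0.00
```

View pics/c3.png

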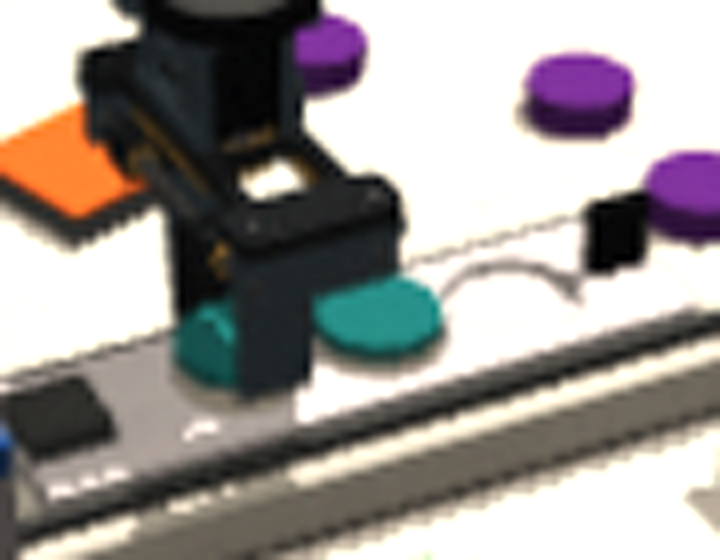

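Call:
drive_tool:
  moves:
    - {"claw": 1,"dx": 0,"dy": 0,"dz": 0.12,"yaw": 0}
    - {"claw": 1,"dx": 0,"dy": 0,"dz": 0.1,"yaw": 0}

```text
time_s: 25.6
ee_pos: [621.4, -73.2, 68.1]
ee_rot: [179.6, -0.3, 83.5]
force: [0.2, 0.4, -0.7]
gripper_width: 59.7
```

Call:
drive_tool:
  moves:
    - {"claw": 1,"dx": 0,"dy": 0,"dz": 0.08,"yaw": 0}
    - {"claw": 1,"dx": 0,"dy": 0,"dz": 0.06,"yaw": 0}

```text
time_s: 25.85
ee_pos: [621.3, -73.1, 65.5]
ee_rot: [179.7, -0.3, 83.5]
force: [-2.4, 0.0, 7.0]
gripper_width: 59.0
```

Call:
drive_tool:
  moves:
    - {"claw": -0.6,"dx": 0,"dy": 0,"dz": 0,"yaw": 0}
    - {"claw": -0.6,"dx": 0,"dy": 0,"dz": 0,"yaw": 0}
    - {"claw": -0.8,"dx": 0,"dy": 0,"dz": -0.1,"yaw": 0}
    - {"claw": -1,"dx": 0,"dy": 0,"dz": -0.7,"yaw": 0}
    - {"claw": -1,"dx": 0,"dy": 0,"dz": -1,"yaw": 0}

```text
time_s: 26.48
ee_pos: [620.5, -73.2, 101.9]
ee_rot: [179.8, -0.3, 83.5]
force: [-0.4, -0.9, -0.2]
gripper_width: 91.4
```

Call:
drive_tool:
  moves:
    - {"claw": -1,"dx": 0,"dy": 0,"dz": -1,"yaw": 0}
    - {"claw": -1,"dx": 0,"dy": -1,"dz": -1,"yaw": 0}
    - {"claw": -1,"dx": 0,"dy": -1,"dz": -1,"yaw": 0}
    - {"claw": -1,"dx": -1,"dy": -1,"dz": -1,"yaw": 0}
    - {"claw": -1,"dx": -1,"dy": -1,"dz": -1,"yaw": 0}

```text
time_s: 27.1
ee_pos: [536.1, -104.3, 209.5]
ee_rot: [179.4, -0.3, 83.6]
force: [0.6, -0.6, -0.0]
gripper_width: 91.3
```

Call:
drive_tool:
  moves:
    - {"claw": -1,"dx": -1,"dy": -1,"dz": 0,"yaw": 0}
    - {"claw": -1,"dx": -1,"dy": -1,"dz": 0,"yaw": 0}
    - {"claw": -1,"dx": -1,"dy": 0,"dz": 0,"yaw": 0}
    - {"claw": -1,"dx": 0,"dy": 0,"dz": 0,"yaw": 0}

```text
time_s: 27.6
ee_pos: [488.5, -162.0, 215.8]
ee_rot: [178.7, -0.2, 83.5]
force: [-0.5, 0.5, 0.3]
gripper_width: 90.8
```

```bash
python3 - <<'E'
from h import *
s=grab_frame('scene');crop(s,'pics/d1.png',190,165,390,275,4)
t=grab_frame('top');crop(t,'pics/d2.png',180,135,345,240,4.8)
for b in blobs(t,'teal'): print(b,plane(t,*b[0],74).round(1))
for b in blobs(t,'red'): print(b,plane(t,*b[0],26).round(1),plane(t,*b[0],155).round(1))
go(602,-222,200,83.5)
E
```

```text
([247.8, 172.9], [238, 164, 20, 19, 302]) [627.8  -4.1  74. ]
([271.7, 175.6], [262, 166, 20, 20, 302]) [619.8 -73.6  74. ]
([325.8, 174.0], [323, 163, 7, 22, 100]) [ 629.7 -237.7   26. ] [ 615.2 -220.5  155. ]
([118.3, 195.5], [108, 186, 21, 20, 317]) [565.7 384.9  26. ] [557.1 345.3 155. ]
now [ 488.7 -160.9  215.4] [178.8  -0.2  83.6] J1,6 [-20. -14.] UNITS dx -2.41 dy 5.97 dz 0.77 yaw 0.02
```

View pics/d1.png

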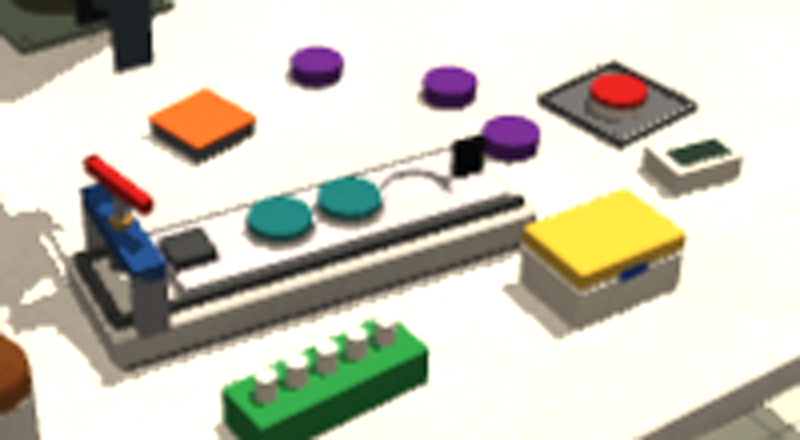

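View pics/d2.png

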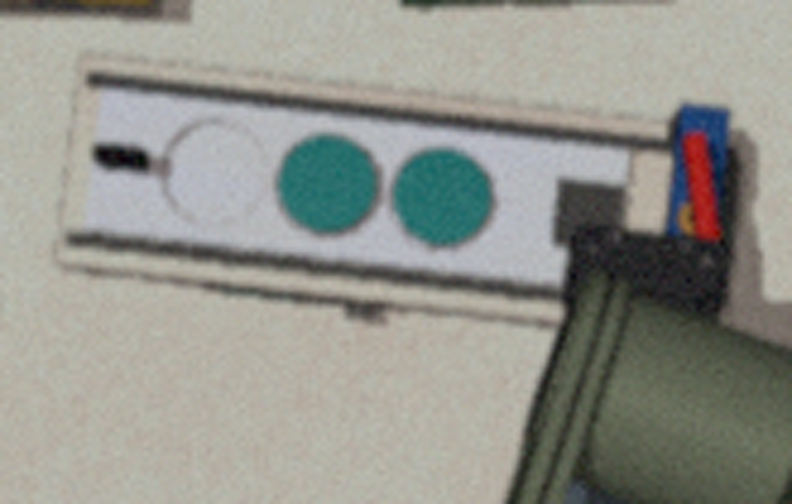

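Both teal dishes are seated in recesses 2 and 1, at (327,184) and (442,197) in the crop, and red is in the discard tray. Next is the T-handle.

Call:
drive_tool:
  moves:
    - {"claw": -0.5,"dx": 0,"dy": 1,"dz": 0,"yaw": 1}
    - {"claw": -0.5,"dx": 0,"dy": 1,"dz": 0,"yaw": 1}
    - {"claw": -0.5,"dx": 0,"dy": 1,"dz": 0,"yaw": 1}
    - {"claw": -0.5,"dx": 0,"dy": 1,"dz": 0,"yaw": 1}
    - {"claw": -0.5,"dx": 0,"dy": 1,"dz": 0,"yaw": 1}

```text
time_s: 28.32
ee_pos: [581.4, -195.4, 218.1]
ee_rot: [179.4, -1.1, 39.6]
force: [-0.6, 0.3, -0.4]
gripper_width: 68.5
```

Call:
drive_tool:
  moves:
    - {"claw": -0.5,"dx": 0.5,"dy": 0,"dz": 0,"yaw": 1}
    - {"claw": -0.5,"dx": 0,"dy": 0,"dz": 0,"yaw": 1}
    - {"claw": -0.5,"dx": 0,"dy": 0,"dz": 0,"yaw": 1}
    - {"claw": -0.5,"dx": 0,"dy": 0,"dz": 0,"yaw": 0.8}
    - {"claw": -0.5,"dx": 0,"dy": 0,"dz": 0,"yaw": 0}

```text
time_s: 28.95
ee_pos: [592.6, -183.9, 217.1]
ee_rot: [-179.7, -1.2, 6.2]
force: [-0.5, -0.0, 0.8]
gripper_width: 68.5
```

```bash
python3 - <<'E'
from h import *
go(603.5,-221.3,170,7.65)
s=grab_frame('scene');crop(s,'pics/e1.png',190,165,290,255,6)
E
```

```text
now [ 592.6 -183.9  217.1] [-179.7   -1.2    6.2] J1,6 [-19.  65.] UNITS dx 0.34 dy 1.92 dz 2.35 yaw -0.17
```

View pics/e1.png

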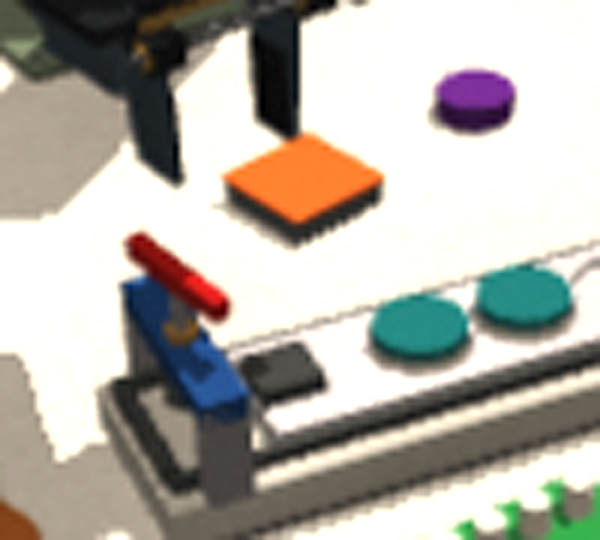

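Call:
drive_tool:
  moves:
    - {"claw": -0.5,"dx": 0.2,"dy": 0.9,"dz": 0,"yaw": -0.17}
    - {"claw": -0.5,"dx": 0.14,"dy": 0.9,"dz": 0.2,"yaw": 0}
    - {"claw": -0.5,"dx": 0,"dy": 0.1,"dz": 0.8,"yaw": 0}
    - {"claw": -0.5,"dx": 0,"dy": 0,"dz": 0.8,"yaw": 0}
    - {"claw": -0.5,"dx": 0,"dy": 0,"dz": 0,"yaw": 0}

```text
time_s: 29.62
ee_pos: [604.5, -219.4, 177.1]
ee_rot: [-179.6, -1.0, 8.0]
force: [0.2, -0.6, 0.6]
gripper_width: 68.6
```

```bash
python3 - <<'E'
from h import *
go(603.5,-221.3,132,7.65)
s=grab_frame('scene');crop(s,'pics/e2.png',190,165,290,255,6)
E
```

```text
now [ 604.5 -219.4  177.1] [-179.6   -1.     8. ] J1,6 [-21.  60.] UNITS dx -0.06 dy 0.09 dz 2.25 yaw 0.04
```

View pics/e2.png

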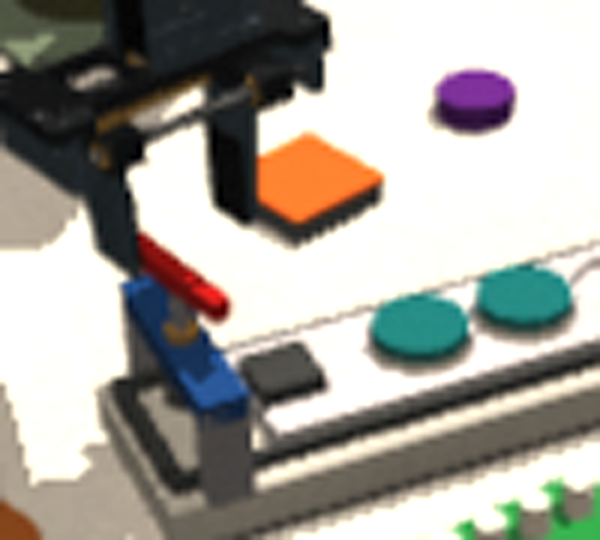

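Call:
drive_tool:
  moves:
    - {"claw": -0.5,"dx": -0.05,"dy": 0.08,"dz": 0.6,"yaw": 0.04}
    - {"claw": -0.5,"dx": 0,"dy": 0,"dz": 0.8,"yaw": 0}
    - {"claw": -0.5,"dx": 0,"dy": 0,"dz": 0.5,"yaw": 0}
    - {"claw": -0.5,"dx": 0,"dy": 0,"dz": 0.2,"yaw": 0}
    - {"claw": -0.5,"dx": 0,"dy": 0,"dz": 0,"yaw": 0}

```text
time_s: 30.3
ee_pos: [605.1, -220.4, 133.5]
ee_rot: [-179.6, -1.1, 7.7]
force: [0.1, -1.0, 0.7]
gripper_width: 68.7
```

```bash
python3 - <<'E'
from h import *
go(603.5,-221.3,132,7.65)
s=grab_frame('scene');crop(s,'pics/e3.png',190,165,290,255,6)
E
```

```text
now [ 605.1 -220.4  133.5] [-179.6   -1.1    7.7] J1,6 [-22.  60.] UNITS dx -0.08 dy 0.04 dz 0.07 yaw 0.01
```

View pics/e3.png

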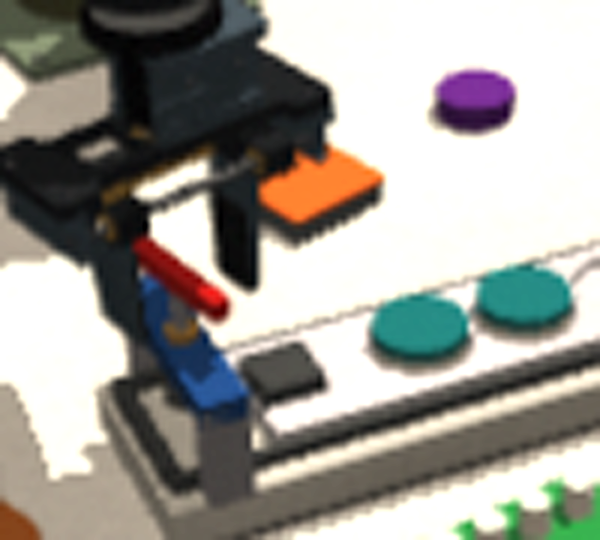

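Call:
drive_tool:
  moves:
    - {"claw": 1,"dx": -0.06,"dy": 0.04,"dz": 0.03,"yaw": 0}
    - {"claw": 1,"dx": 0,"dy": 0,"dz": 0,"yaw": 0}
    - {"claw": 1,"dx": 0,"dy": 0,"dz": 0,"yaw": 0}
    - {"claw": 1,"dx": 0,"dy": 0,"dz": 0,"yaw": 0}
    - {"claw": 1,"dx": 0,"dy": 0,"dz": 0,"yaw": 0}
  grip_force: 15

```text
time_s: 30.98
ee_pos: [604.8, -221.8, 134.5]
ee_rot: [-179.7, -1.3, 7.7]
force: [-0.2, -0.1, 0.1]
gripper_width: 21.2
```

Call:
drive_tool:
  moves:
    - {"claw": 1,"dx": 0,"dy": 0,"dz": 0,"yaw": 0}
    - {"claw": 1,"dx": 0,"dy": 0,"dz": 0,"yaw": 0}
    - {"claw": 1,"dx": 0,"dy": 0,"dz": 0,"yaw": 0}

```text
time_s: 31.35
ee_pos: [604.8, -221.6, 134.6]
ee_rot: [-179.7, -1.3, 7.7]
force: [0.2, 0.1, -0.4]
gripper_width: 12.8
```

```bash
python3 - <<'E'
from h import *
go(603.5,-221.3,132,7.65);print(telemetry.state()['force'],telemetry.state()['torque'])
E
```

```text
now [ 604.8 -221.6  134.6] [-179.7   -1.3    7.7] J1,6 [-22.  60.] UNITS dx -0.06 dy -0.02 dz 0.13 yaw 0.01
[ 0.21912238  0.06291859 -0.35035357] [-0.05354349  0.16158571 -0.06503954]
```

Call:
drive_tool:
  moves:
    - {"claw": 1,"dx": 0,"dy": 0,"dz": 0,"yaw": -0.3}
    - {"claw": 1,"dx": 0,"dy": 0,"dz": -0.02,"yaw": -1}
    - {"claw": 1,"dx": 0,"dy": 0,"dz": -0.02,"yaw": -1}
    - {"claw": 1,"dx": 0,"dy": 0,"dz": -0.02,"yaw": -1}

```text
time_s: 31.85
ee_pos: [604.4, -220.7, 135.8]
ee_rot: [179.8, -1.3, 36.9]
force: [0.4, 0.5, 1.5]
gripper_width: 12.5
```

```bash
python3 - <<'E'
from h import *
go(604.5,-221.5,134,7.65);print(telemetry.state()['force'],telemetry.state()['torque'])
E
```

```text
now [ 604.4 -220.7  135.8] [179.8  -1.3  36.9] J1,6 [-22.  31.] UNITS dx -0.02 dy 0.04 dz 0.09 yaw 3.41
[0.44992783 0.45912081 1.49855745] [ 0.07217757  0.28229202 -0.10252696]
```

Turning freely. Continue.

Call:
drive_tool:
  moves:
    - {"claw": 1,"dx": 0,"dy": 0,"dz": -0.02,"yaw": -1}
    - {"claw": 1,"dx": 0,"dy": 0,"dz": -0.02,"yaw": -1}
    - {"claw": 1,"dx": 0,"dy": 0,"dz": -0.02,"yaw": -1}
    - {"claw": 1,"dx": 0,"dy": 0,"dz": -0.02,"yaw": -1}
    - {"claw": 1,"dx": 0,"dy": 0,"dz": -0.02,"yaw": -1}

```text
time_s: 32.48
ee_pos: [603.2, -220.0, 137.8]
ee_rot: [179.1, -0.9, 81.3]
force: [-0.2, 0.1, 1.4]
gripper_width: 13.0
```

Call:
drive_tool:
  moves:
    - {"claw": 1,"dx": 0,"dy": 0,"dz": -0.02,"yaw": -1}
    - {"claw": 1,"dx": 0,"dy": 0,"dz": -0.02,"yaw": -1}
    - {"claw": 1,"dx": 0,"dy": 0,"dz": -0.02,"yaw": -1}
    - {"claw": 1,"dx": 0,"dy": 0,"dz": -0.02,"yaw": -1}
    - {"claw": 1,"dx": 0,"dy": 0,"dz": -0.02,"yaw": -1}

```text
time_s: 33.1
ee_pos: [602.1, -220.3, 139.7]
ee_rot: [178.9, -0.1, 125.7]
force: [0.1, 0.4, 1.3]
gripper_width: 12.8
```

```bash
python3 - <<'E'
from h import *
go(604.5,-221.5,134,7.65);print(telemetry.state()['force'],telemetry.state()['torque'])
s=grab_frame('scene');crop(s,'pics/e4.png',190,165,290,255,6)
E
```

```text
now [ 602.1 -220.3  139.7] [ 1.789e+02 -1.000e-01  1.257e+02] J1,6 [-22. -58.] UNITS dx -0.12 dy 0.06 dz 0.28 yaw 13.73
[0.08292192 0.38786104 1.32924357] [-0.05658228  0.28407659 -0.04274576]
```

View pics/e4.png

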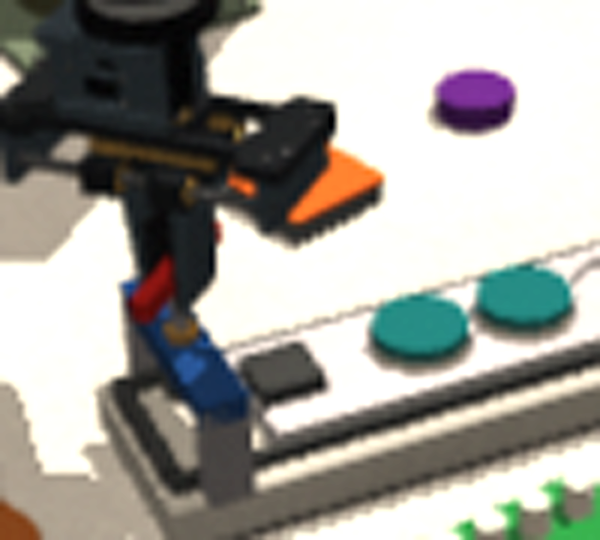

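Call:
drive_tool:
  moves:
    - {"claw": 1,"dx": 0,"dy": 0,"dz": -0.02,"yaw": -1}
    - {"claw": 1,"dx": 0,"dy": 0,"dz": -0.02,"yaw": -1}
    - {"claw": 1,"dx": 0,"dy": 0,"dz": -0.02,"yaw": -1}
    - {"claw": 1,"dx": 0,"dy": 0,"dz": -0.02,"yaw": -1}
    - {"claw": 1,"dx": 0,"dy": 0,"dz": -0.02,"yaw": -1}

```text
time_s: 33.78
ee_pos: [601.8, -221.3, 141.6]
ee_rot: [179.2, 0.7, 169.6]
force: [-0.1, 0.1, 0.6]
gripper_width: 13.3
```

Call:
drive_tool:
  moves:
    - {"claw": 1,"dx": 0,"dy": 0,"dz": -0.02,"yaw": -1}
    - {"claw": 1,"dx": 0,"dy": 0,"dz": -0.02,"yaw": -1}
    - {"claw": 1,"dx": 0,"dy": 0,"dz": -0.02,"yaw": -1}
    - {"claw": 1,"dx": 0,"dy": 0,"dz": -0.02,"yaw": -1}
    - {"claw": 1,"dx": 0,"dy": 0,"dz": 0,"yaw": 0}

```text
time_s: 34.4
ee_pos: [602.1, -222.1, 143.1]
ee_rot: [179.8, 1.0, -155.6]
force: [0.7, -0.0, 0.3]
gripper_width: 12.6
```

```bash
python3 - <<'E'
from h import *
go(604.5,-221.5,134,7.65);print(telemetry.state()['force'],telemetry.state()['torque'])
s=grab_frame('scene');crop(s,'pics/e5.png',190,165,290,255,6)
E
```

```text
now [ 602.1 -222.1  143.1] [ 179.8    1.  -155.6] J1,6 [ -22. -136.] UNITS dx -0.12 dy -0.02 dz 0.46 yaw -19.00
[ 0.66697183 -0.04788625  0.25755684] [-0.02561863  0.10075979  0.04788922]
```

View pics/e5.png

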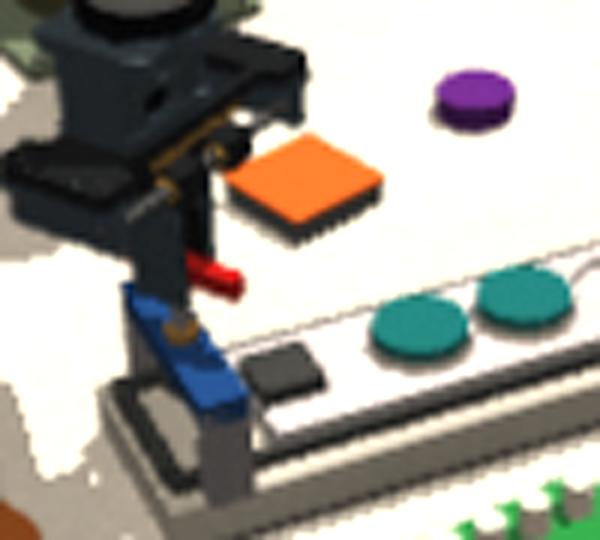

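```bash
python3 - <<'E'
from h import *
s=grab_frame('scene')
for z in(60,65,70,75,80,94,112): 
    p=proj(s,(602,-222.5,z));print(z,np.round([(p[0]-190)*6,(p[1]-165)*6]))
E
```

```text
60 [184. 403.]
65 [184. 397.]
70 [183. 390.]
75 [182. 383.]
80 [182. 376.]
94 [180. 356.]
112 [178. 331.]
```

Call:
drive_tool:
  moves:
    - {"claw": -0.1,"dx": 0,"dy": 0,"dz": 0,"yaw": 0}
    - {"claw": -0.1,"dx": 0,"dy": 0,"dz": 0,"yaw": 0}
    - {"claw": -0.1,"dx": 0,"dy": 0,"dz": -0.5,"yaw": 0}
    - {"claw": -0.1,"dx": 0,"dy": 0,"dz": -1,"yaw": 0}
    - {"claw": -0.1,"dx": 0,"dy": 0,"dz": -1,"yaw": 0}

```text
time_s: 35.12
ee_pos: [600.5, -222.2, 193.9]
ee_rot: [179.7, 0.9, -155.9]
force: [1.3, -0.1, -0.1]
gripper_width: 50.3
```

Call:
drive_tool:
  moves:
    - {"claw": -0.1,"dx": 0,"dy": 0,"dz": -0.5,"yaw": 1}
    - {"claw": -0.1,"dx": 0,"dy": -1,"dz": -0.2,"yaw": 1}
    - {"claw": -0.1,"dx": 0,"dy": -1,"dz": 0,"yaw": 1}
    - {"claw": -0.1,"dx": 0,"dy": -1,"dz": 0,"yaw": 1}
    - {"claw": -0.1,"dx": 0,"dy": -1,"dz": 0,"yaw": 1}

```text
time_s: 35.75
ee_pos: [605.3, -302.6, 215.0]
ee_rot: [179.2, 1.0, 159.8]
force: [-0.1, 0.2, -0.6]
gripper_width: 50.1
```

```bash
python3 - <<'E'
from h import *
s=grab_frame('scene');crop(s,'pics/f1.png',200,190,280,250,8)
im=cv2.imread('pics/scene0.png');crop({"color":im},'pics/f0.png',200,190,280,250,8)
a=cv2.imread('pics/f0.png');b=cv2.imread('pics/f1.png');cv2.imwrite('pics/f2.png',cv2.resize(np.hstack([a,b]),(800,300)))
go(643,121,200,83.5);t=grab_frame('top');print(blobs(t,'red'),blobs(s,'red'))
E
```

```text
now [ 604.6 -305.3  214.9] [179.3   1.  159.5] J1,6 [-28. -98.] UNITS dx 5.67 dy 20.63 dz 0.74 yaw 8.84
[([326.8, 178.4], [319, 163, 16, 31, 152]), ([114.7, 188.6], [105, 179, 20, 20, 319])] [([349.5, 188.6], [343, 184, 14, 9, 100]), ([219.2, 208.5], [209, 203, 21, 12, 95])]
```

View pics/f2.png

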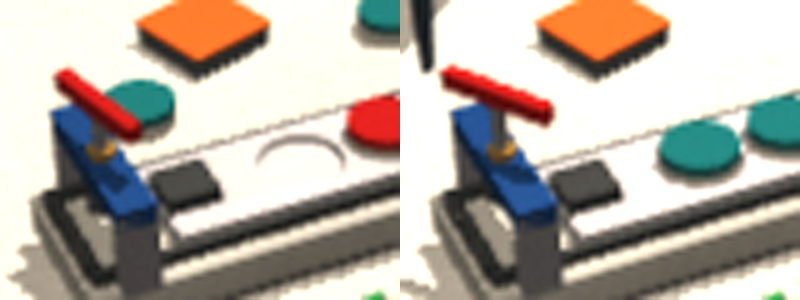

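```bash
python3 - <<'E'
from h import *
s=grab_frame('scene');crop(s,'pics/g1.png',310,160,390,220,8)
t=grab_frame('top');crop(t,'pics/g2.png',85,165,160,230,8)
a=cv2.imread('pics/g1.png');b=cv2.imread('pics/g2.png')
cv2.imwrite('pics/g.png',cv2.resize(np.hstack([a[:480],b[:480]]),(800,310)))
for b in blobs(t,'red'): print(b,plane(t,*b[0],26).round(1))
for c in('teal','purple'):print([x[0] for x in blobs(t,c)])
E
```

```text
([326.8, 178.2], [319, 163, 16, 31, 151]) [ 616.9 -240.6   26. ]
([114.7, 188.6], [105, 179, 20, 20, 318]) [586.5 396.1  26. ]
[[247.8, 172.9], [271.7, 175.6]]
[[166.5, 196.7], [162.9, 235.5], [194.6, 275.1]]
```

View pics/g.png

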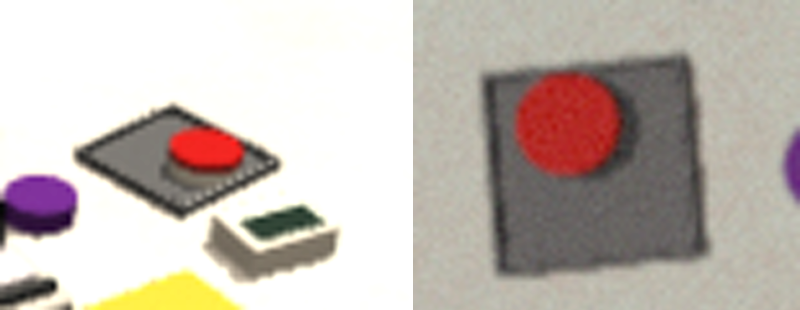

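The red-lidded dish was nudged, but it still lies flat in the discard tray, about 25 mm off centre against the allowed 40 mm. I'll go on to the pull handle.

Call:
drive_tool:
  moves:
    - {"claw": -0.1,"dx": 0.35,"dy": 0.94,"dz": 0,"yaw": 1}
    - {"claw": -0.1,"dx": 0.5,"dy": 0.87,"dz": 0,"yaw": 1}
    - {"claw": -0.1,"dx": 0.62,"dy": 0.8,"dz": 0,"yaw": 1}
    - {"claw": -0.1,"dx": 0.73,"dy": 0.7,"dz": 0,"yaw": 1}
    - {"claw": -0.1,"dx": 0.82,"dy": 0.57,"dz": 0,"yaw": 1}

```text
time_s: 36.58
ee_pos: [604.2, -193.9, 216.6]
ee_rot: [178.7, -0.0, 116.5]
force: [-0.5, 0.6, 0.1]
gripper_width: 50.2
```

Call:
drive_tool:
  moves:
    - {"claw": -0.1,"dx": 0.9,"dy": 0.45,"dz": 0,"yaw": 1}
    - {"claw": -0.1,"dx": 1,"dy": 0.4,"dz": 0,"yaw": 1}
    - {"claw": -0.1,"dx": 1,"dy": 0.3,"dz": 0,"yaw": 1}
    - {"claw": -0.1,"dx": 1,"dy": 0.2,"dz": 0,"yaw": 0.84}
    - {"claw": -0.1,"dx": 1,"dy": 0.1,"dz": 0,"yaw": 0}

```text
time_s: 37.2
ee_pos: [616.3, -82.2, 220.1]
ee_rot: [178.8, -0.9, 83.3]
force: [0.2, -0.6, 0.3]
gripper_width: 50.3
```

```bash
python3 - <<'E'
from h import *
go(643.1,121.5,120,83.5)
E
```

```text
now [616.3 -82.2 220.1] [178.8  -0.9  83.3] J1,6 [-9. -3.] UNITS dx 10.27 dy 0.15 dz 5.00 yaw -0.02
```

Call:
drive_tool:
  moves:
    - {"claw": -0.1,"dx": 1,"dy": 0,"dz": 0,"yaw": 0}
    - {"claw": -0.1,"dx": 1,"dy": 0,"dz": 0,"yaw": 0}
    - {"claw": -0.1,"dx": 1,"dy": 0,"dz": 0,"yaw": 0}
    - {"claw": -0.1,"dx": 1,"dy": 0,"dz": 0.3,"yaw": 0}
    - {"claw": -0.1,"dx": 1,"dy": 0,"dz": 0.5,"yaw": 0}

```text
time_s: 37.83
ee_pos: [628.8, 24.8, 205.8]
ee_rot: [178.7, -0.9, 83.7]
force: [0.5, 0.3, 0.1]
gripper_width: 50.5
```

Call:
drive_tool:
  moves:
    - {"claw": -0.1,"dx": 1,"dy": 0.1,"dz": 0.5,"yaw": 0}
    - {"claw": -0.1,"dx": 1,"dy": 0,"dz": 0.5,"yaw": 0}
    - {"claw": -0.1,"dx": 1,"dy": 0,"dz": 0.5,"yaw": 0}
    - {"claw": -0.1,"dx": 0.8,"dy": 0,"dz": 0.5,"yaw": 0}
    - {"claw": -0.1,"dx": 0.4,"dy": 0,"dz": 0.5,"yaw": 0}

```text
time_s: 38.45
ee_pos: [641.3, 115.7, 152.1]
ee_rot: [178.9, -0.9, 83.8]
force: [0.3, -0.3, 0.9]
gripper_width: 50.0
```

```bash
python3 - <<'E'
from h import *
go(643.1,121.5,120,83.5)
E
```

```text
now [641.3 115.7 152.1] [178.9  -0.9  83.8] J1,6 [ 9. 15.] UNITS dx 0.30 dy 0.06 dz 1.61 yaw 0.03
```

Call:
drive_tool:
  moves:
    - {"claw": -0.1,"dx": 0.2,"dy": 0.05,"dz": 0.8,"yaw": 0.03}
    - {"claw": -0.1,"dx": 0.05,"dy": 0,"dz": 0.6,"yaw": 0}
    - {"claw": -0.1,"dx": 0,"dy": 0,"dz": 0,"yaw": 0}
    - {"claw": -0.1,"dx": 0,"dy": 0,"dz": 0,"yaw": 0}

```text
time_s: 38.95
ee_pos: [643.1, 120.3, 120.9]
ee_rot: [179.0, -0.8, 83.5]
force: [0.4, -0.1, -0.0]
gripper_width: 50.2
```

```bash
python3 - <<'E'
from h import *
go(643.1,121.5,70,83.5)
s=grab_frame('scene');crop(s,'pics/h1.png',250,165,350,240,8)
E
```

```text
now [643.1 120.3 120.9] [179.   -0.8  83.5] J1,6 [ 9. 16.] UNITS dx 0.06 dy -0.01 dz 2.55 yaw -0.00
```

View pics/h1.png

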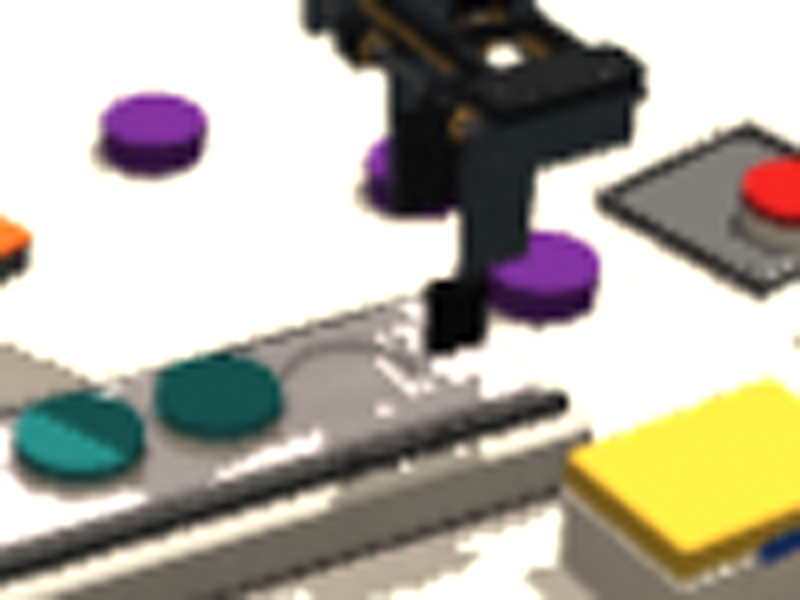

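Call:
drive_tool:
  moves:
    - {"claw": -0.1,"dx": 0.03,"dy": 0,"dz": 0.8,"yaw": 0}
    - {"claw": -0.1,"dx": 0,"dy": 0,"dz": 0.8,"yaw": 0}
    - {"claw": -0.1,"dx": 0,"dy": 0,"dz": 0.6,"yaw": 0}
    - {"claw": -0.1,"dx": 0,"dy": 0,"dz": 0.2,"yaw": 0}
    - {"claw": -0.1,"dx": 0,"dy": 0,"dz": 0,"yaw": 0}

```text
time_s: 39.62
ee_pos: [643.9, 121.0, 69.6]
ee_rot: [179.0, -0.8, 83.4]
force: [0.2, -0.1, -0.3]
gripper_width: 50.1
```

```bash
python3 - <<'E'
from h import *
go(643.1,121.5,70,83.5)
E
```

```text
now [643.9 121.   69.6] [179.   -0.8  83.4] J1,6 [ 9. 16.] UNITS dx 0.02 dy -0.05 dz -0.02 yaw -0.01
```

Call:
drive_tool:
  moves:
    - {"claw": 1,"dx": 0,"dy": -0.03,"dz": 0,"yaw": 0}
    - {"claw": 1,"dx": 0,"dy": 0,"dz": 0,"yaw": 0}
    - {"claw": 1,"dx": 0,"dy": 0,"dz": 0,"yaw": 0}
    - {"claw": 1,"dx": 0,"dy": 0,"dz": 0,"yaw": 0}
    - {"claw": 1,"dx": 0,"dy": 0,"dz": 0,"yaw": 0}
  grip_force: 12

```text
time_s: 40.25
ee_pos: [644.3, 121.2, 71.1]
ee_rot: [178.9, -0.9, 83.4]
force: [0.6, -0.4, -0.4]
gripper_width: 12.2
```

Call:
drive_tool:
  moves:
    - {"claw": 1,"dx": 0,"dy": 0,"dz": 0,"yaw": 0}
    - {"claw": 1,"dx": -0.1,"dy": 0,"dz": 0,"yaw": 0}
    - {"claw": 1,"dx": -0.15,"dy": 0,"dz": 0,"yaw": 0}

```text
time_s: 40.62
ee_pos: [644.0, 118.2, 71.2]
ee_rot: [178.8, -1.1, 83.4]
force: [1.1, 4.3, -0.1]
gripper_width: 12.0
```

```bash
python3 - <<'E'
from h import *
go(636.6,64,70,83.6)
E
```

```text
now [644.  118.2  71.2] [178.8  -1.1  83.4] J1,6 [ 9. 15.] UNITS dx -2.74 dy -0.06 dz 0.06 yaw -0.02
```

Call:
drive_tool:
  moves:
    - {"claw": 1,"dx": -0.25,"dy": 0,"dz": 0,"yaw": 0}
    - {"claw": 1,"dx": -0.25,"dy": 0,"dz": 0,"yaw": 0}
    - {"claw": 1,"dx": -0.25,"dy": 0,"dz": 0,"yaw": 0}
    - {"claw": 1,"dx": -0.25,"dy": 0,"dz": 0,"yaw": 0}
    - {"claw": 1,"dx": -0.25,"dy": 0,"dz": 0,"yaw": 0}

```text
time_s: 41.25
ee_pos: [641.0, 93.0, 71.1]
ee_rot: [178.8, -1.2, 83.3]
force: [1.0, 5.1, 0.7]
gripper_width: 11.9
```

```bash
python3 - <<'E'
from h import *
go(636.6,64,70,83.6)
s=grab_frame('scene');crop(s,'pics/i1.png',190,165,390,275,4)
E
```

```text
now [641.   93.   71.1] [178.8  -1.2  83.3] J1,6 [ 7. 13.] UNITS dx -1.47 dy -0.05 dz 0.05 yaw -0.03
```

View pics/i1.png

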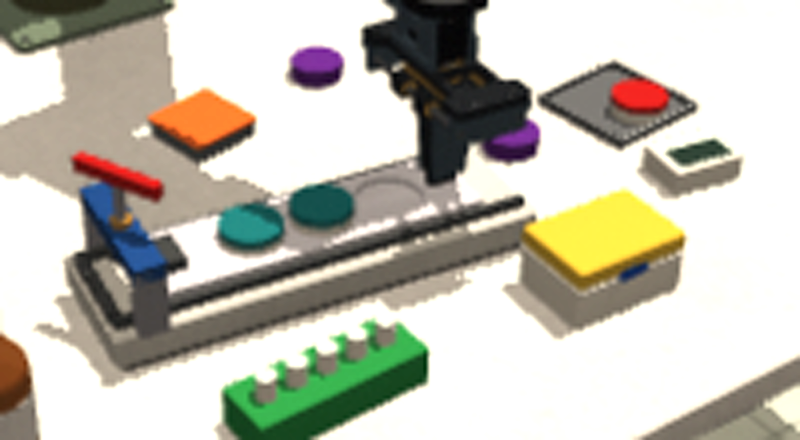

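Call:
drive_tool:
  moves:
    - {"claw": 1,"dx": -0.2,"dy": 0,"dz": 0,"yaw": 0}
    - {"claw": 1,"dx": -0.2,"dy": 0,"dz": 0,"yaw": 0}
    - {"claw": 1,"dx": -0.2,"dy": 0,"dz": 0,"yaw": 0}

```text
time_s: 41.68
ee_pos: [639.5, 80.2, 71.1]
ee_rot: [178.8, -1.2, 83.3]
force: [0.7, 5.2, 1.3]
gripper_width: 12.3
```

Call:
drive_tool:
  moves:
    - {"claw": 1,"dx": -0.2,"dy": 0,"dz": 0,"yaw": 0}
    - {"claw": 1,"dx": -0.2,"dy": 0,"dz": 0,"yaw": 0}

```text
time_s: 41.92
ee_pos: [638.6, 72.1, 71.1]
ee_rot: [178.8, -1.2, 83.3]
force: [0.9, 5.4, 1.0]
gripper_width: 12.1
```

Call:
drive_tool:
  moves:
    - {"claw": 1,"dx": -0.15,"dy": 0,"dz": 0,"yaw": 0}
    - {"claw": 1,"dx": -0.12,"dy": 0,"dz": 0,"yaw": 0}

```text
time_s: 42.18
ee_pos: [637.9, 66.6, 71.1]
ee_rot: [178.8, -1.3, 83.3]
force: [0.9, 6.4, 1.0]
gripper_width: 12.3
```

Call:
drive_tool:
  moves:
    - {"claw": 1,"dx": -0.1,"dy": 0,"dz": 0,"yaw": 0}
    - {"claw": 1,"dx": -0.1,"dy": 0,"dz": 0,"yaw": 0}

```text
time_s: 42.42
ee_pos: [637.3, 62.5, 71.1]
ee_rot: [178.8, -1.3, 83.3]
force: [1.3, 4.8, 1.5]
gripper_width: 12.5
```

Call:
drive_tool:
  moves:
    - {"claw": 1,"dx": -0.1,"dy": 0,"dz": 0,"yaw": 0}
    - {"claw": 1,"dx": -0.1,"dy": 0,"dz": 0,"yaw": 0}

```text
time_s: 42.68
ee_pos: [637.1, 62.3, 71.1]
ee_rot: [178.8, -1.7, 83.2]
force: [1.7, 11.4, -0.4]
gripper_width: 12.3
```

Call:
drive_tool:
  moves:
    - {"claw": 1,"dx": -0.08,"dy": 0,"dz": 0,"yaw": 0}
    - {"claw": 1,"dx": -0.08,"dy": 0,"dz": 0,"yaw": 0}

```text
time_s: 42.92
ee_pos: [637.1, 62.3, 71.2]
ee_rot: [178.8, -2.0, 83.1]
force: [0.6, 8.5, 0.8]
gripper_width: 12.3
```

```bash
python3 - <<'E'
from h import *
s=grab_frame('scene');crop(s,'pics/i2.png',190,185,320,265,6)
t=grab_frame('top')
for b in blobs(t,'teal'): print(b,plane(t,*b[0],74).round(1))
crop(t,'pics/i3.png',220,135,345,240,6)
E
```

```text
([267.9, 175.5], [259, 166, 19, 20, 291]) [620.1 -62.5  74. ]
([292.0, 178.4], [283, 169, 19, 20, 300]) [ 611.5 -132.7   74. ]
```

View pics/i2.png

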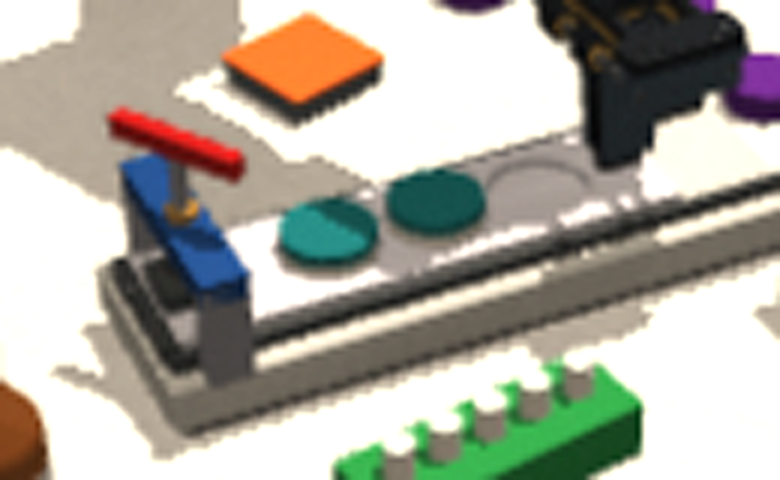

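View pics/i3.png

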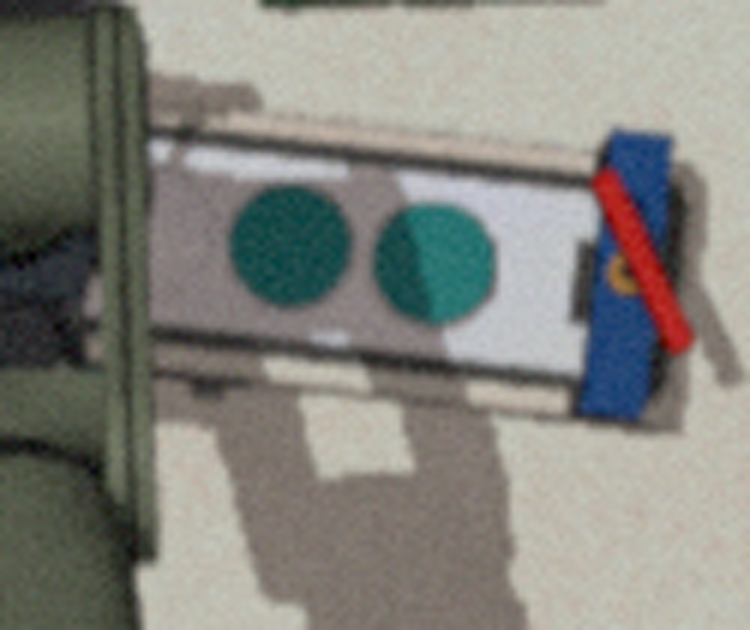

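Call:
drive_tool:
  moves:
    - {"claw": 1,"dx": -0.12,"dy": 0,"dz": 0,"yaw": 0}
    - {"claw": 1,"dx": -0.15,"dy": 0,"dz": 0,"yaw": 0}
    - {"claw": 1,"dx": -0.15,"dy": 0,"dz": 0,"yaw": 0}
  grip_force: 25

```text
time_s: 43.4
ee_pos: [636.5, 62.3, 71.2]
ee_rot: [178.8, -2.9, 83.0]
force: [1.9, 14.3, 0.3]
gripper_width: 12.3
```

Call:
drive_tool:
  moves:
    - {"claw": -0.1,"dx": 0,"dy": 0,"dz": 0,"yaw": 0}
    - {"claw": -0.1,"dx": 0,"dy": 0,"dz": 0,"yaw": 0}
    - {"claw": -0.1,"dx": 0,"dy": 0,"dz": -0.3,"yaw": 0}
    - {"claw": -0.1,"dx": 0,"dy": 0,"dz": -1,"yaw": 0}
    - {"claw": -0.1,"dx": 0,"dy": 0,"dz": -1,"yaw": 0}

```text
time_s: 44.02
ee_pos: [633.5, 55.8, 116.5]
ee_rot: [179.1, -2.4, 83.2]
force: [-0.2, 0.2, -1.0]
gripper_width: 50.2
```

Call:
drive_tool:
  moves:
    - {"claw": -0.1,"dx": 0,"dy": 0,"dz": -1,"yaw": 0}
    - {"claw": -0.1,"dx": 0,"dy": 0,"dz": -1,"yaw": 0}
    - {"claw": -0.1,"dx": 0,"dy": 0,"dz": -1,"yaw": 0}
    - {"claw": -0.1,"dx": 0,"dy": 0,"dz": -1,"yaw": 0}
    - {"claw": -0.1,"dx": 0,"dy": 0,"dz": -0.7,"yaw": 0}

```text
time_s: 44.65
ee_pos: [631.4, 48.1, 216.2]
ee_rot: [178.9, -2.2, 83.1]
force: [0.1, -0.1, -0.4]
gripper_width: 50.1
```

```bash
python3 - <<'E'
from h import *
t=grab_frame('top')
for b in blobs(t,'teal'): print(b,plane(t,*b[0],74).round(1))
h=cv2.cvtColor(t["color"],cv2.COLOR_BGR2HSV)
m=cv2.inRange(h,(174,120,60),(180,255,255))|cv2.inRange(h,(0,150,60),(4,255,255))
m[:, :310]=0
ys,xs=np.nonzero(m)
P=np.array([plane(t,x,y,165)[:2] for x,y in zip(xs,ys)])
c=P.mean(0);w,v=np.linalg.eigh(np.cov(P.T));print('bar',c,np.degrees(np.arctan2(v[1,1],v[0,1])),2*np.sqrt(3*w))
go(603,-221.5,205,24.4)
E
```

```text
([267.9, 175.7], [259, 167, 19, 19, 286]) [619.5 -62.5  74. ]
([291.8, 178.5], [283, 169, 19, 20, 289]) [ 611.2 -132.1   74. ]
bar [ 602.29701797 -221.70648841] -156.15559031806228 [13.17895452 86.19489296]
now [632.3  48.2 218.1] [178.7  -2.2  83.1] J1,6 [2. 9.] UNITS dx -13.56 dy 0.18 dz 0.65 yaw 6.83
```

Call:
drive_tool:
  moves:
    - {"claw": -0.1,"dx": -1,"dy": 0.1,"dz": 0,"yaw": -1}
    - {"claw": -0.1,"dx": -1,"dy": -0.05,"dz": 0,"yaw": -1}
    - {"claw": -0.1,"dx": -0.97,"dy": -0.2,"dz": 0,"yaw": -1}
    - {"claw": -0.1,"dx": -0.93,"dy": -0.35,"dz": 0,"yaw": -1}
    - {"claw": -0.1,"dx": -0.88,"dy": -0.48,"dz": 0,"yaw": -1}

```text
time_s: 45.32
ee_pos: [629.9, -54.4, 213.4]
ee_rot: [177.7, -0.7, 127.6]
force: [0.0, -0.4, -0.7]
gripper_width: 50.3
```

Call:
drive_tool:
  moves:
    - {"claw": -0.1,"dx": -0.8,"dy": -0.6,"dz": 0,"yaw": -1}
    - {"claw": -0.1,"dx": -0.7,"dy": -0.7,"dz": 0,"yaw": -1}
    - {"claw": -0.1,"dx": -0.6,"dy": -0.8,"dz": 0,"yaw": -1}
    - {"claw": -0.1,"dx": -0.47,"dy": -0.88,"dz": 0,"yaw": -1}
    - {"claw": -0.1,"dx": -0.33,"dy": -0.94,"dz": 0,"yaw": -1}

```text
time_s: 45.95
ee_pos: [631.1, -158.4, 207.2]
ee_rot: [178.0, 0.8, 171.9]
force: [-0.3, 0.4, -0.3]
gripper_width: 50.5
```

```bash
python3 - <<'E'
from h import *
go(603.2,-221,205,203.8)
E
```

```text
now [ 631.1 -158.4  207.2] [178.    0.8 171.9] J1,6 [-16. -99.] UNITS dx 0.94 dy -3.29 dz 0.11 yaw -3.71
```

Call:
drive_tool:
  moves:
    - {"claw": -0.1,"dx": 0.3,"dy": -0.9,"dz": 0,"yaw": -1}
    - {"claw": -0.1,"dx": 0.2,"dy": -0.9,"dz": 0,"yaw": -1}
    - {"claw": -0.1,"dx": 0,"dy": -0.8,"dz": 0,"yaw": -1}
    - {"claw": -0.1,"dx": 0,"dy": -0.2,"dz": 0,"yaw": -0.7}
    - {"claw": -0.1,"dx": 0,"dy": 0,"dz": 0,"yaw": 0}

```text
time_s: 46.58
ee_pos: [620.5, -217.5, 201.9]
ee_rot: [178.6, 1.5, -155.4]
force: [0.6, 1.0, 0.3]
gripper_width: 49.8
```

```bash
python3 - <<'E'
from h import *
go(603.2,-221,180,203.8)
E
```

```text
now [ 620.5 -217.5  201.9] [ 178.6    1.5 -155.4] J1,6 [ -21. -137.] UNITS dx 0.86 dy 0.20 dz 1.10 yaw 0.09
```

Call:
drive_tool:
  moves:
    - {"claw": -0.1,"dx": 0.7,"dy": 0.15,"dz": 0.2,"yaw": 0.09}
    - {"claw": -0.1,"dx": 0.15,"dy": 0,"dz": 0.5,"yaw": 0}
    - {"claw": -0.1,"dx": 0,"dy": 0,"dz": 0.2,"yaw": 0}
    - {"claw": -0.1,"dx": 0,"dy": 0,"dz": 0,"yaw": 0}

```text
time_s: 47.08
ee_pos: [603.8, -220.4, 181.6]
ee_rot: [178.5, 1.4, -156.4]
force: [0.1, 0.5, 0.3]
gripper_width: 50.4
```

```bash
python3 - <<'E'
from h import *
go(603.2,-221,142,203.8)
s=grab_frame('scene');crop(s,'pics/j1.png',190,165,290,255,6)
E
```

```text
now [ 603.8 -220.4  181.6] [ 178.5    1.4 -156.4] J1,6 [ -22. -136.] UNITS dx 0.04 dy -0.01 dz 1.98 yaw -0.03
```

View pics/j1.png

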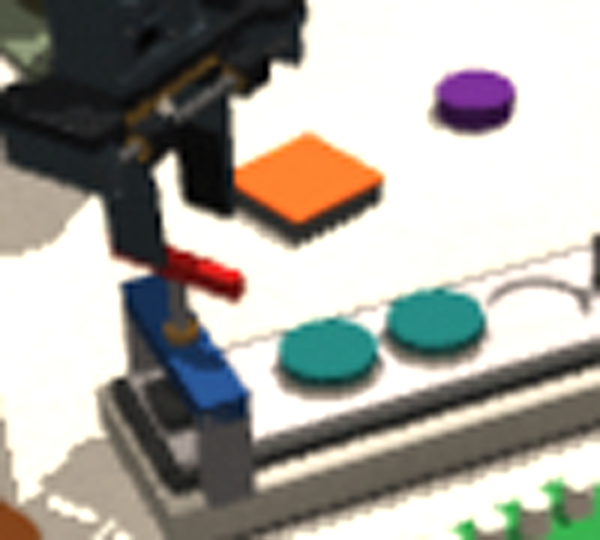

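Call:
drive_tool:
  moves:
    - {"claw": -0.1,"dx": 0.03,"dy": 0,"dz": 0.6,"yaw": 0}
    - {"claw": -0.1,"dx": 0,"dy": 0,"dz": 0.7,"yaw": 0}
    - {"claw": -0.1,"dx": 0,"dy": 0,"dz": 0.4,"yaw": 0}
    - {"claw": -0.1,"dx": 0,"dy": 0,"dz": 0.1,"yaw": 0}
    - {"claw": -0.1,"dx": 0,"dy": 0,"dz": 0,"yaw": 0}

```text
time_s: 47.75
ee_pos: [604.1, -219.1, 142.7]
ee_rot: [178.5, 1.4, -156.4]
force: [0.7, -0.1, -0.7]
gripper_width: 50.3
```

```bash
python3 - <<'E'
from h import *
go(603.2,-221,142,203.8);print(telemetry.state()['force'],telemetry.state()['torque'])
E
```

```text
now [ 604.1 -219.1  142.7] [ 178.5    1.4 -156.4] J1,6 [ -22. -137.] UNITS dx 0.08 dy -0.07 dz 0.03 yaw -0.02
[ 0.68377237 -0.09770198 -0.68865492] [ 0.0478924   0.03509388 -0.05450958]
```

Call:
drive_tool:
  moves:
    - {"claw": 1,"dx": 0.06,"dy": -0.07,"dz": 0,"yaw": 0}
    - {"claw": 1,"dx": 0,"dy": 0,"dz": 0,"yaw": 0}
    - {"claw": 1,"dx": 0,"dy": 0,"dz": 0,"yaw": 0}
    - {"claw": 1,"dx": 0,"dy": 0,"dz": 0,"yaw": 0}
    - {"claw": 1,"dx": 0,"dy": 0,"dz": 0,"yaw": 0}
  grip_force: 15

```text
time_s: 48.38
ee_pos: [604.1, -221.3, 143.8]
ee_rot: [178.6, 1.5, -156.4]
force: [0.3, -0.5, -0.1]
gripper_width: 12.9
```

Call:
drive_tool:
  moves:
    - {"claw": 1,"dx": 0,"dy": 0,"dz": 0,"yaw": 0}
    - {"claw": 1,"dx": 0,"dy": 0,"dz": 0,"yaw": 0.3}
    - {"claw": 1,"dx": 0,"dy": 0,"dz": 0.02,"yaw": 1}
    - {"claw": 1,"dx": 0,"dy": 0,"dz": 0.02,"yaw": 1}
    - {"claw": 1,"dx": 0,"dy": 0,"dz": 0.02,"yaw": 1}

```text
time_s: 49.0
ee_pos: [604.5, -221.7, 142.5]
ee_rot: [178.1, 0.6, 174.4]
force: [0.6, -0.3, -0.2]
gripper_width: 13.1
```

```bash
python3 - <<'E'
from h import *
go(603.2,-221,142,203.8);print(telemetry.state()['force'],telemetry.state()['torque'])
E
```

```text
now [ 604.5 -221.7  142.5] [178.1   0.6 174.4] J1,6 [ -22. -107.] UNITS dx 0.07 dy 0.03 dz 0.02 yaw -3.42
[ 0.61302152 -0.31093817 -0.18933784] [-0.20361943 -0.09379381 -0.00168871]
```

Call:
drive_tool:
  moves:
    - {"claw": 1,"dx": 0,"dy": 0,"dz": 0.02,"yaw": 1}
    - {"claw": 1,"dx": 0,"dy": 0,"dz": 0.02,"yaw": 1}
    - {"claw": 1,"dx": 0,"dy": 0,"dz": 0.02,"yaw": 1}

```text
time_s: 49.38
ee_pos: [604.5, -222.2, 141.3]
ee_rot: [178.1, -0.2, 147.8]
force: [-1.2, 0.8, 0.5]
gripper_width: 13.3
```

```bash
cat > tq.py <<'E'
from h import *
s=telemetry.state();print(s['ee_pos'].round(1),s['ee_rot'].round(1),'J6 %.0f'%s['qpos'][5],s['force'].round(1),s['torque'].round(3),s['effort'][5].round(3))
E
python3 tq.py
```

```text
[ 604.5 -222.2  141.3] [178.1  -0.2 147.8] J6 -81 [-1.2  0.8  0.5] [-0.31  -0.013  0.008] -0.952
```

Call:
drive_tool:
  moves:
    - {"claw": 1,"dx": 0,"dy": 0,"dz": 0.02,"yaw": 1}
    - {"claw": 1,"dx": 0,"dy": 0,"dz": 0.02,"yaw": 1}

```text
time_s: 49.62
ee_pos: [604.1, -222.3, 140.5]
ee_rot: [178.3, -0.8, 130.1]
force: [-0.4, 0.2, 0.6]
gripper_width: 12.9
```

```bash
python3 tq.py
```

```text
[ 604.1 -222.3  140.5] [178.3  -0.8 130.1] J6 -63 [-0.4  0.2  0.6] [-0.236  0.141  0.089] -0.955
```

Call:
drive_tool:
  moves:
    - {"claw": 1,"dx": 0,"dy": 0,"dz": 0.02,"yaw": 1}
    - {"claw": 1,"dx": 0,"dy": 0,"dz": 0.02,"yaw": 1}

```text
time_s: 49.88
ee_pos: [603.8, -222.3, 139.8]
ee_rot: [178.7, -1.3, 112.4]
force: [-0.4, 1.3, 0.5]
gripper_width: 13.0
```

```bash
python3 tq.py
```

```text
[ 603.8 -222.3  139.8] [178.7  -1.3 112.4] J6 -45 [-0.4  1.3  0.5] [-0.317  0.133  0.031] -0.957
```

Call:
drive_tool:
  moves:
    - {"claw": 1,"dx": 0,"dy": 0,"dz": 0.02,"yaw": 1}
    - {"claw": 1,"dx": 0,"dy": 0,"dz": 0.02,"yaw": 1}

```text
time_s: 50.12
ee_pos: [603.5, -222.3, 139.0]
ee_rot: [179.2, -1.6, 94.6]
force: [0.3, 0.8, -0.3]
gripper_width: 12.9
```

```bash
python3 tq.py
```

```text
[ 603.5 -222.3  139. ] [179.2  -1.6  94.6] J6 -28 [ 0.3  0.8 -0.3] [-0.235  0.143  0.055] -0.959
```

Call:
drive_tool:
  moves:
    - {"claw": 1,"dx": 0,"dy": 0,"dz": 0.02,"yaw": 1}

```text
time_s: 50.25
ee_pos: [603.5, -222.2, 138.6]
ee_rot: [179.5, -1.7, 85.8]
force: [0.6, 0.5, -0.3]
gripper_width: 13.1
```

```bash
python3 tq.py
```

```text
[ 603.5 -222.2  138.6] [179.5  -1.7  85.8] J6 -19 [ 0.6  0.5 -0.3] [-0.274  0.102  0.077] -0.96
```

Call:
drive_tool:
  moves:
    - {"claw": 1,"dx": 0,"dy": 0,"dz": 0.02,"yaw": 1}

```text
time_s: 50.38
ee_pos: [603.4, -222.2, 138.2]
ee_rot: [179.7, -1.7, 76.9]
force: [0.4, -0.0, -0.1]
gripper_width: 12.7
```

```bash
python3 tq.py
```

```text
[ 603.4 -222.2  138.2] [179.7  -1.7  76.9] J6 -10 [ 0.4 -0.  -0.1] [-0.223  0.143  0.137] -0.959
```

Call:
drive_tool:
  moves:
    - {"claw": 1,"dx": 0,"dy": 0,"dz": 0.02,"yaw": 1}

```text
time_s: 50.5
ee_pos: [603.5, -222.1, 137.8]
ee_rot: [180.0, -1.7, 68.0]
force: [-0.4, -0.4, -0.9]
gripper_width: 13.0
```

```bash
python3 tq.py
```

```text
[ 603.5 -222.1  137.8] [180.   -1.7  68. ] J6 -1 [-0.4 -0.4 -0.9] [-0.246  0.085  0.028] -0.959
```

Call:
drive_tool:
  moves:
    - {"claw": 1,"dx": 0,"dy": 0,"dz": 0.02,"yaw": 1}

```text
time_s: 50.62
ee_pos: [603.5, -222.1, 137.5]
ee_rot: [-179.7, -1.7, 59.1]
force: [-0.2, 0.8, 1.2]
gripper_width: 12.9
```

```bash
python3 tq.py
```

```text
[ 603.5 -222.1  137.5] [-179.7   -1.7   59.1] J6 8 [-0.2  0.8  1.2] [-0.225  0.101  0.121] -0.93
```

Call:
drive_tool:
  moves:
    - {"claw": 1,"dx": 0,"dy": 0,"dz": 0.02,"yaw": 1}

```text
time_s: 50.75
ee_pos: [603.6, -222.0, 137.4]
ee_rot: [-179.5, -1.6, 50.3]
force: [-0.5, 0.7, 1.7]
gripper_width: 12.9
```

```bash
python3 tq.py
```

```text
[ 603.6 -222.   137.4] [-179.5   -1.6   50.3] J6 17 [-0.5  0.7  1.7] [-0.12   0.149  0.199] -0.801
```

Call:
drive_tool:
  moves:
    - {"claw": 1,"dx": 0,"dy": 0,"dz": 0,"yaw": 0.5}

```text
time_s: 50.88
ee_pos: [603.5, -221.9, 137.4]
ee_rot: [-179.4, -1.6, 45.9]
force: [-0.4, 0.6, -1.4]
gripper_width: 12.9
```

```bash
python3 tq.py
```

```text
[ 603.5 -221.9  137.4] [-179.4   -1.6   45.9] J6 21 [-0.4  0.6 -1.4] [-0.362  0.139  0.237] -0.139
```

Call:
drive_tool:
  moves:
    - {"claw": 1,"dx": 0,"dy": 0,"dz": 0,"yaw": 0.5}

```text
time_s: 51.0
ee_pos: [603.4, -221.9, 137.4]
ee_rot: [-179.3, -1.5, 41.5]
force: [0.2, 0.1, 0.4]
gripper_width: 12.9
```

```bash
python3 tq.py
```

```text
[ 603.4 -221.9  137.4] [-179.3   -1.5   41.5] J6 26 [0.2 0.1 0.4] [-0.323  0.098  0.367] -0.149
```

Call:
drive_tool:
  moves:
    - {"claw": 1,"dx": 0,"dy": 0,"dz": 0,"yaw": 0.5}
  grip_force: 25

```text
time_s: 51.12
ee_pos: [603.5, -221.9, 137.4]
ee_rot: [-179.2, -1.4, 37.2]
force: [0.2, 0.1, -0.4]
gripper_width: 13.1
```

```bash
python3 tq.py
```

```text
[ 603.5 -221.9  137.4] [-179.2   -1.4   37.2] J6 30 [ 0.2  0.1 -0.4] [-0.378  0.042  0.435] -0.064
```

Call:
drive_tool:
  moves:
    - {"claw": 1,"dx": 0,"dy": 0,"dz": 0,"yaw": 0.5}

```text
time_s: 51.25
ee_pos: [603.5, -221.9, 137.4]
ee_rot: [-179.1, -1.3, 32.8]
force: [-0.9, 0.8, -0.4]
gripper_width: 13.4
```

```bash
python3 tq.py
```

```text
[ 603.5 -221.9  137.4] [-179.1   -1.3   32.8] J6 34 [-0.9  0.8 -0.4] [-0.282  0.185  0.55 ] 0.02
```

Call:
drive_tool:
  moves:
    - {"claw": 1,"dx": 0,"dy": 0,"dz": 0,"yaw": 0}
    - {"claw": -0.1,"dx": 0,"dy": 0,"dz": 0,"yaw": 0}
    - {"claw": -0.1,"dx": 0,"dy": 0,"dz": 0,"yaw": 0}
    - {"claw": -0.1,"dx": 0,"dy": 0,"dz": 0,"yaw": 0}
    - {"claw": -0.1,"dx": 0,"dy": 0,"dz": -0.4,"yaw": 0}

```text
time_s: 51.88
ee_pos: [603.2, -221.9, 145.1]
ee_rot: [-179.0, -1.3, 33.0]
force: [-0.4, -0.6, 0.0]
gripper_width: 48.9
```

Call:
drive_tool:
  moves:
    - {"claw": -0.1,"dx": 0,"dy": 0,"dz": -1,"yaw": 0}
    - {"claw": -0.1,"dx": 0,"dy": 0,"dz": -1,"yaw": 0}
    - {"claw": -0.1,"dx": 0,"dy": 0,"dz": -1,"yaw": 0}
    - {"claw": -0.1,"dx": -1,"dy": 0,"dz": -0.5,"yaw": 0}
    - {"claw": -0.1,"dx": -1,"dy": 0,"dz": 0,"yaw": 0}

```text
time_s: 52.5
ee_pos: [568.1, -246.8, 218.7]
ee_rot: [-179.2, -1.4, 33.1]
force: [-0.4, 0.3, -0.8]
gripper_width: 50.1
```

Call:
drive_tool:
  moves:
    - {"claw": -0.1,"dx": -1,"dy": 0.6,"dz": 0,"yaw": 0}
    - {"claw": -0.1,"dx": -1,"dy": 0.6,"dz": 0,"yaw": 0}
    - {"claw": -0.1,"dx": -1,"dy": 0.6,"dz": 0,"yaw": 0}
    - {"claw": -0.1,"dx": -0.5,"dy": 0.3,"dz": 0,"yaw": 0}
    - {"claw": -0.1,"dx": 0,"dy": 0,"dz": 0,"yaw": 0}

```text
time_s: 53.12
ee_pos: [522.2, -324.5, 213.3]
ee_rot: [-178.8, -1.1, 32.7]
force: [-0.4, 0.6, -0.6]
gripper_width: 50.1
```

```bash
python3 - <<'E'
from h import *
s=grab_frame('scene');crop(s,'pics/k1.png',190,165,390,275,4)
t=grab_frame('top');crop(t,'pics/k2.png',90,135,345,290,3)
for b in blobs(t,'teal'): print(b,plane(t,*b[0],74).round(1))
for b in blobs(t,'red'): print(b,plane(t,*b[0],26).round(1))
h=cv2.cvtColor(t["color"],cv2.COLOR_BGR2HSV)
m=cv2.inRange(h,(174,120,60),(180,255,255))|cv2.inRange(h,(0,150,60),(4,255,255))
m[:, :310]=0
ys,xs=np.nonzero(m)
P=np.array([plane(t,x,y,160)[:2] for x,y in zip(xs,ys)])
c=P.mean(0);w,v=np.linalg.eigh(np.cov(P.T));print('bar',c,np.degrees(np.arctan2(v[1,1],v[0,1])),2*np.sqrt(3*w))
E
python3 tq.py
```

```text
([267.9, 175.8], [258, 166, 20, 20, 300]) [619.2 -62.5  74. ]
([291.9, 178.5], [282, 169, 20, 20, 303]) [ 611.2 -132.4   74. ]
([326.4, 178.4], [317, 165, 20, 28, 147]) [ 616.3 -239.4   26. ]
([114.8, 188.6], [105, 179, 21, 20, 319]) [586.5 395.8  26. ]
bar [ 602.6660469  -221.28573865] -147.1712769485942 [12.84969731 85.42408308]
[ 522.9 -323.6  213.5] [-178.8   -1.1   32.8] J6 23 [ 0.2 -0.6 -0.2] [-0.104  0.13   0.026] -0.008
```

View pics/k1.png

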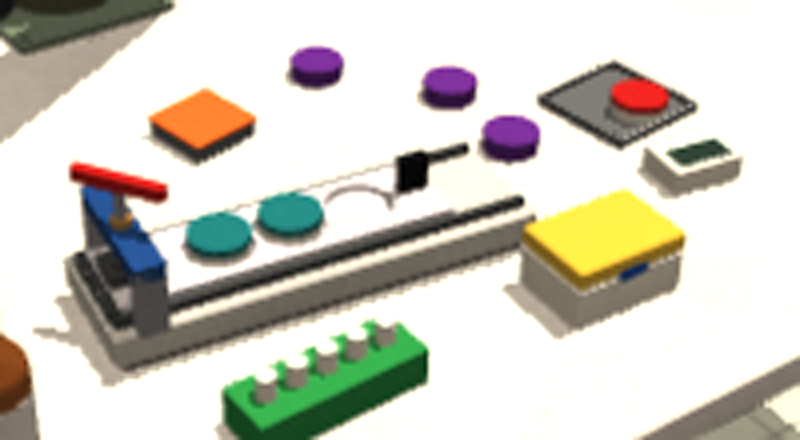

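View pics/k2.png

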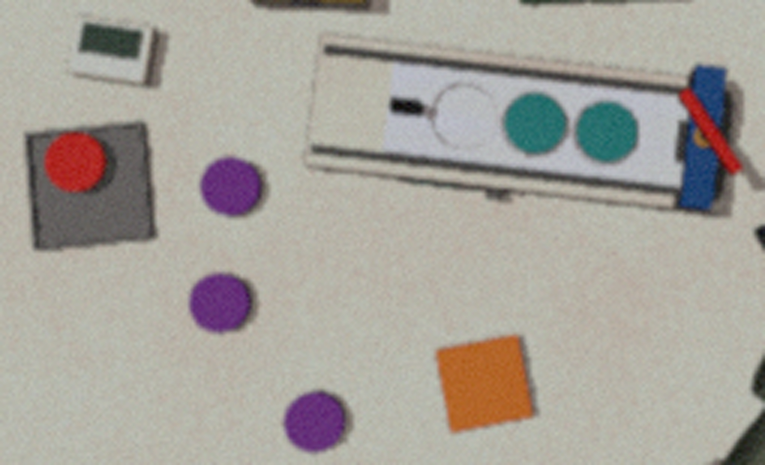

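```bash
python3 - <<'E'
from h import *
s=grab_frame('scene');t=grab_frame('top')
b=sorted(x[0] for x in blobs(t,'red'))[0];a=sorted(x[0] for x in blobs(s,'red'))[-1]
print('before',tri(t,(118.3,195.4),s,(344.4,187.2)),'now',tri(t,b,s,a))
print('centre',plane(t,120.2,197.1,12).round(1))
crop(s,'pics/l.png',315,165,375,210,12)
E
```

```text
before (array([566.63322039, 386.80685006,  21.29910017]), np.float64(1.0063704680799772)) now (array([586.90636265, 397.63284403,  21.50083275]), np.float64(0.2591490549336497))
centre [561.8 383.4  12. ]
```

View pics/l.png

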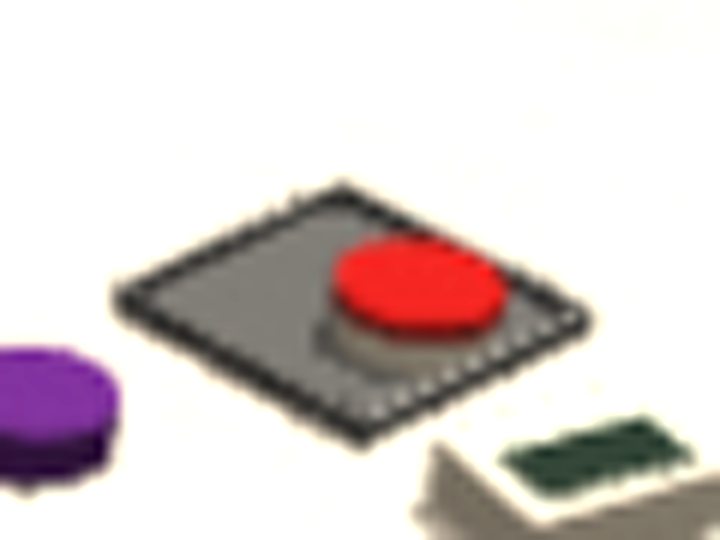

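The height is the same as before the nudge (21.3 then, 21.5 mm now), so the dish is flat and inside the tray, about 28 mm from centre. Everything checks out, so I'm handing the job in.

```bash
python3 -c "
from workcell import job
print(job.job_done())"
```

```text
the job is handed in; nothing more can be done
None
```

I finished every step of the task and handed the job in; the hand-in gave no verdict.

- **Dishes:** The red-lidded dish is in the discard tray. The two teal-lidded dishes present are in recesses 1 and 2; both met the recess floor at the expected height as I set them down. The purple look-alikes and the other bench items were not touched.
- **Tray and clamp:** I backed the T-handle off about 3.4 rad and slid the tray about 59 mm until it stopped solidly at about 14 N. I then turned the handle clockwise until resistance rose to about 0.5 N m. The bar stayed at the same angle (about 33°) when I let go.

**Last checks:**
- Both teal dishes moved with the tray and are still 70 mm apart and lid up.
- The boss sits under the pad to within about 1 mm.
- The robot is clear of everything.

**Disagreements:**
- The red-lidded dish was knocked about 2.5 cm inside the discard tray part way through. It measures 25 to 28 mm from the tray's centre (40 mm is allowed), flat and at its earlier height, so I left it.
- The top camera and the arm differed by about 1 mm, which I corrected for.
- I judged the clamping force from the wrist torque, because the pad's contact force could not be read directly.

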